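# Put the marking-out kit away in its trays

## Robot

A 6-joint arm with a two-finger parallel gripper is mounted at the origin on a cart in front of the work surface, level with it; the furniture and walls round the work are solid. World frame = base frame: x ahead of the robot, y to its left, z up, the work surface at z = 0. Lengths are in m, angles in rad, forces in N, time in s.
With the tool pointing down it reaches from about 0.25 to 0.775 m from the base axis. Payload 8.9 kg.
Tool frame: the origin (TCP) lies between the finger pads; the fingertips stand tip_extent ahead of it and the grasp point (between the pads) is the TCP (tip_extent is the distance from the TCP to the fingertips, in m); z points along the fingers, x is the direction in which the jaws open and shut, and the axes are right-handed (so a half turn about z gives the same grasp; the last joint's range is limited). The gripper opens to 85 mm and grips with 20 to 120 N. Pads are 22 mm wide; open, the fingers measure 114 mm over their backs; the gripper's body (76 mm by 85 mm) begins 54 mm behind the grasp point. The pads swing forward as they close: fully open they stand 13 mm farther back than shut.
Start: joints at [-1.413, 0.291, -0.153, 1.127, 0, 1.431], TCP at [0.154, -0.502, 0.218] pointing down, gripper open.
Joint ranges: [-2.52, 2.52], [-0.91, 1.74], [-1.3, 1.37], [-1.96, 2.02], [-1.52, 1.47], [-3.14, 3.14]. Speed limits (rad/s): [2.22, 2.22, 2.79, 3.14, 3.14, 3.14].

## Interface

Orientations are given as a unit quaternion [w, x, y, z].
In Python, from bench import observe, read_camera, camera_model, hand_in, tip_extent gives the robot as it stands. The module is installed in compiled form; this text tells all that it offers.
- The arm moves only by the tool drive_tool, never from a script. Its argument "commands" is a list of rows, each an object of numbers: "x", "y", "z": the shift along the tool's x, y, z in units of 50 mm (1.0 is 50 mm); "roll": the turn about the tool's z in units of 6 degrees (1.0 is 6 degrees). A call has 1 to 12 rows; each row shifts and turns the commanded pose from where the row before left it, along the tool's axes as they then stand; what a row does not reach is not made up. A row lasts 1/10 s, in which the tool goes at most 50 mm and 8.59 degrees, less where a joint would pass 70% of its speed; a pose out of reach is approached as far as the arm can. A call is refused whole if a number of a shift passes 1 or a number of a turn 1, either way. A call with a gripper value outside its range is refused whole. "claw" is the finger opening in mm, from 0 to 85.4, set as the call begins (left out, the last holds). The fingers move at their own pace and stop on an object; the grip force is fixed at half the most. Time passes only in rows, so rows that do not move let the fingers close. It gives the time, the measured TCP pose, the force and the opening at its end, in the units of the state.
- observe(): the state, without advancing time (a new reading comes with each control period).
- read_camera(name): name is "scene" or "top"; returns (picture, depth): 480x640x3 uint8, red, green, blue; 480x640 float32, m along the optical axis (not along the pixel's ray), 0 where there is no reading.
- camera_model(name): a dict with "fx", "fy", "cx", "cy" (pixels), "rvec" (rotation vector, rad) and "tvec" (3), from world to camera coordinates, as OpenCV has them. Camera axes: x right, y down, z forward; pixel columns grow to the right and rows downward; lengths in m; the calibration is good to about 2 mm. A picture is of the moment at which its call begins. camera_model takes no time and is no camera call.
- hand_in(): hands the job in, once; it reports no verdict.
The state is a dict: "t": time; "qpos": joint angles; "qvel": joint speeds; "effort": joint torques, N m; "tcp_pos": TCP position; "orientation": TCP orientation; "ft_force": force on the tool from outside, world axes, zero at the start; "wrist_torque": the same for the moment, N m; "gripper_width": finger opening in m.
Only numpy, scipy, OpenCV 4.12 (cv2) and the standard library are available. Lean on these libraries where they do the work, as an engineer would, in place of code of your own. Each camera call takes 0.05 s, during which the arm holds its last target.

## Task

Put the marking-out kit away, each piece in its own low tray: the tape measure in the yellow tray, the black ink bottle in the green tray and the white card box in the blue tray. Each must rest down on the floor of its tray inside the rim, the same way up as you found it, the tape measure and the box lengthwise along their trays, and be let go. Leave the eraser and the spring clamp where they are, and keep clear of the saw's raised head to the right of the work.

Things in the scene. Friction and masses are not known exactly. Their poses are not given: they have to be found in the camera images.
- tape_mid (a point): Tape measure, black case with a round yellow dial on its side, standing on its lower edge, 35 x 93 x 61 mm (x, y, z) with a short blade tab sticking out at the -y end. The case is flat-sided, x -14 to +18 mm, y -27 to +47 mm from this point; grasp it across the flat sides (along x). This point is in the middle of the whole length, 30.5 mm above its underside. Axes: y along its length, z up. 0.18 to 0.31 kg.
- ink_mid (a point): Small round black ink bottle with a cream cap, closed, standing upright: body 46 mm across and 60 mm high, cap 27 mm across, 75 mm high in all. This point is on its axis, 37.5 mm above its underside. z up. 0.08 to 0.15 kg.
- card_mid (a point): White card box with a red patch, closed, 60 x 85 x 22 mm (x, y, z), lying flat; rigid, grasp it across its 60 mm width (along x). This point is at its centre, 11 mm above its underside. Axes: y along its length, z up. 0.045 to 0.08 kg.
- yellow_tray: Yellow open tray, fixed to the worktop. Inside 60 x 117 mm (x, y); walls 4 mm thick with a rolled rim; floor 4 mm and rim 13 mm above the worktop. Origin: centre of its underside, on the worktop. Axes: y along its length, z up.
- green_tray: Green open tray, fixed to the worktop. Inside 70 x 70 mm (x, y); walls 4 mm thick with a rolled rim; floor 4 mm and rim 13 mm above the worktop. Origin: centre of its underside, on the worktop. Axes: y along its length, z up.
- blue_tray: Blue open tray, fixed to the worktop. Inside 84 x 109 mm (x, y); walls 4 mm thick with a rolled rim; floor 4 mm and rim 13 mm above the worktop. Origin: centre of its underside, on the worktop. Axes: y along its length, z up.
- eraser: Loose bystander: eraser, white with a blue card sleeve, 22 x 52 x 12 mm. Origin: centre of its underside.
- clamp: Loose bystander: black spring clamp with orange pads, 59 x 107 x 16 mm, lying flat. Origin: centre of its underside.
- saw_handle (a point): Obstacle: front of the D handle of the mitre saw's raised head, a fixed solid. From this point the head runs back (+x), from 90 mm below it (its blade guard, 150 mm farther back, lower still) to 190 mm above it, up to 70 mm to its left and 110 mm to its right; under it the saw's table knob reaches 85 mm nearer to the robot, 80 mm above the worktop at most. All the things and trays lie to its left (+y).
Things that resemble listed ones, but are neither listed nor needed, are in the scene too. What is shaped like the part that bears tape_mid but turquoise is not meant.

How it is judged:
By the outcome, as a careful person would: the job done as asked, in the order asked, and still so for the second after the job is handed in, with the robot touching nothing.
It also fails if it takes over 86 s, if anything falls off the work surface, if the arm or the gripper's body presses on something with over 40 N, if the wrist force passes 120 N, or if a joint passes its speed limit or range.

## Working session

There is one attempt and no reset: what is moved stays moved. The work goes in short steps, Python scripts to look and compute and a tool call to move; the robot and the scene stay as the last step left them, time stands still between calls to the robot, and variables do not carry over. Pictures are saved under pics/ and viewed, and the job is handed in when it is done.

Besides the shell and the picture viewer there is one more tool, called after "Request:" as name(argument=value, ...) on one line, values as JSON. drive_tool: Moves the arm, as the interface text tells. Its arguments: {"type":"object","properties":{"commands":{"type":"array","items":{"type":"object","properties":{"x":{"type":"number"},"y":{"type":"number"},"z":{"type":"number"},"roll":{"type":"number"}}}},"claw":{"type":"number"}},"required":["commands"]}

```bash
mkdir -p pics; cat > h.py <<'E'
import numpy as np, cv2
from bench import *
def grab(n,tag):
    im,d=read_camera(n); np.savez(f'{tag}.npz',im=im,d=d); cv2.imwrite(f'pics/{tag}.png',im[:,:,::-1]); return im,d
def cloud(n,d):
    m=camera_model(n); R,_=cv2.Rodrigues(np.array(m['rvec'])); t=np.array(m['tvec']).ravel()
    v,u=np.mgrid[:d.shape[0],:d.shape[1]]
    P=np.stack([(u-m['cx'])/m['fx']*d,(v-m['cy'])/m['fy']*d,d],-1)
    W=(P-t)@R; W[d==0]=np.nan; return W
E
python3 - <<'E'
from h import *
for n in('top','scene'): grab(n,n+'0'); m=camera_model(n);R,_=cv2.Rodrigues(np.array(m['rvec']));print(n,m,-R.T@np.array(m['tvec']).ravel())
print(observe(),tip_extent)
E
```

```text
top {'fx': 576.6917698938255, 'fy': 576.6917698938255, 'cx': 320.8178672439348, 'cy': 236.2314484628194, 'rvec': array([ 2.19516366, -2.22673609,  0.07208268]), 'tvec': array([0.22610384, 0.48979142, 1.47470423])} [0.43030893 0.25324656 1.4887819 ]
scene {'fx': 446.8029211397529, 'fy': 446.8029211397529, 'cx': 311.3269314345418, 'cy': 238.35467206541324, 'rvec': array([ 1.11223216, -2.35924188,  1.02827435]), 'tvec': array([0.50934447, 0.30445679, 0.86709483])} [-0.00185221  0.66667379  0.81210948]
{'t': 0.1, 'qpos': array([-1.41330497e+00,  2.91208815e-01, -1.54024942e-01,  1.12667425e+00,
       -2.89468673e-05,  1.43151877e+00]), 'qvel': array([ 0.00178848, -0.00152008,  0.00197528,  0.00218617, -0.00110141,
       -0.00084847]), 'effort': array([ 2.51002595e-03, -5.37978995e+01,  3.31919968e+01,  9.35349410e-03,
       -2.63303382e-04,  1.86348029e-05]), 'tcp_pos': array([ 0.15347151, -0.50166626,  0.21730726]), 'orientation': array([-3.79115979e-04,  8.03875461e-01, -5.94797390e-01, -4.06742281e-04]), 'ft_force': array([0.51897551, 0.1715277 , 0.21702609]), 'wrist_torque': array([0.04983684, 0.0430955 , 0.00792108]), 'gripper_width': 0.08536298401445865} 0.019
```

View pics/top0.png

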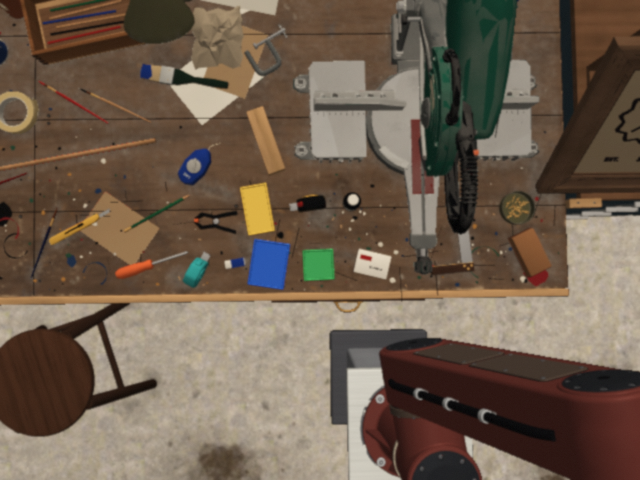

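View pics/scene0.png

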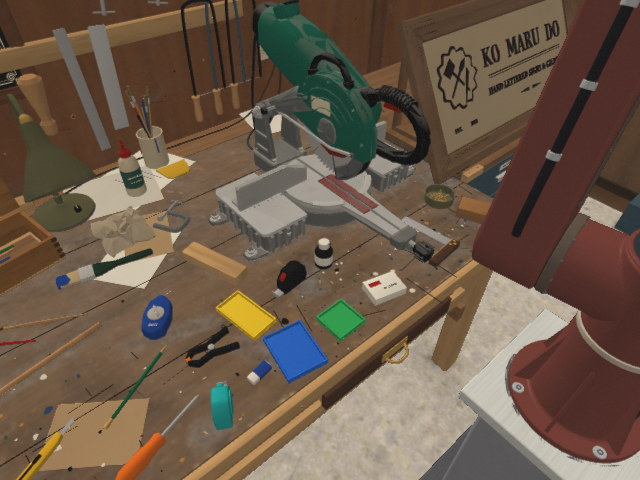

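The tape candidates are the black one at top (308,204) and the turquoise one at (196,268). I'll measure, and confirm in an enlarged crop.

```bash
cat > m.py <<'E'
from h import *
import sys
def rects(tag='top0',n='top'):
    z=np.load(tag+'.npz'); im,d=z['im'],z['d']; return im,d,cloud(n,d)
if __name__=='__main__':
    im,d,W=rects()
    hsv=cv2.cvtColor(im,cv2.COLOR_RGB2HSV)
    def rep(name,mask,box):
        u0,v0,u1,v1=box; M=np.zeros(mask.shape,bool); M[v0:v1,u0:u1]=mask[v0:v1,u0:u1]
        k,l,s,c=cv2.connectedComponentsWithStats(M.astype(np.uint8)); i=1+s[1:,4].argmax(); M=l==i
        P=W[M]; P=P[np.isfinite(P[:,0])]
        r=cv2.minAreaRect((P[:,:2]*1000).astype(np.float32)); b=cv2.boxPoints(r)
        print(name,M.sum(),'rect mm',np.round(r[0],1),np.round(r[1],1),round(r[2],1),'z pct',np.round(np.percentile(P[:,2],[2,25,50,75,98])*1000,1))
    H,S,V=[hsv[...,i].astype(int) for i in range(3)]
    rep('yellow',(H>18)&(H<32)&(S>150)&(V>120),(235,175,280,240))
    rep('green',(H>45)&(H<80)&(S>120),(295,240,340,285))
    rep('blue',(H>100)&(H<125)&(S>150)&(V>80),(246,235,295,295))
    rep('card',(W[...,2]>.012)&(W[...,2]<.04),(345,240,400,285))
    rep('tape',(W[...,2]>.03),(285,185,332,222))
    rep('tapetop',(W[...,2]>.055),(285,185,332,222))
    rep('ink',(W[...,2]>.03),(335,180,370,220))
    rep('cap',(W[...,2]>.066),(335,180,370,220))
    print('table',W[230,330],W[285,350])
    for (u,v) in [(422,262),(422,235),(460,190),(460,225),(455,140),(440,150),(430,172)]: print(u,v,np.round(W[v,u],3))
    c=im[175:300,220:420]; cv2.imwrite('pics/crop0.png',cv2.resize(c,None,fx=4,fy=4,interpolation=cv2.INTER_CUBIC)[:,:,::-1])
    z=np.load('scene0.npz')['im'][225:385,200:420]; cv2.imwrite('pics/crop1.png',cv2.resize(z,None,fx=3.6,fy=3.6,interpolation=cv2.INTER_CUBIC)[:,:,::-1])
E
python3 m.py
```

```text
yellow 1374 rect mm [567.3 382.6] [130.5  70.5] 9.6 z pct [-2.8  2.7  5.2  8.7 17.2]
green 898 rect mm [420.5 227.8] [76.6 77.3] 1.5 z pct [-2.2  3.   5.6  8.7 17.5]
blue 1601 rect mm [424. 354.] [ 90.5 115.4] 80.9 z pct [-1.8  2.6  5.1  7.7 16.9]
card 792 rect mm [420.2  91. ] [85.5 60. ] 75.9 z pct [16.3 20.1 22.2 24.5 28.7]
tape 384 rect mm [577.  244.8] [35.2 71.7] 7.8 z pct [33.2 50.3 56.4 60.4 65.7]
tapetop 214 rect mm [577.4 242.3] [33.6 52.4] 4.1 z pct [55.3 57.8 59.9 62.3 65.9]
ink 262 rect mm [579.5 141.6] [43.2 44.8] 89.4 z pct [36.7 50.  55.1 74.2 80.3]
cap 96 rect mm [578.7 142.3] [25.3 24.5] 0.6 z pct [67.6 73.8 75.6 77.7 81.3]
table [ 0.50935054  0.19473206 -0.00457841] [3.66444388e-01 1.45538011e-01 3.57129467e-04]
422 262 [ 0.423 -0.027  0.079]
422 235 [ 0.49  -0.029  0.072]
460 190 [ 0.564 -0.046  0.374]
460 225 [ 0.497 -0.052  0.344]
455 140 [ 0.667 -0.043  0.355]
440 150 [ 0.651 -0.017  0.335]
430 172 [ 0.617 -0.011  0.263]
```

View pics/crop0.png

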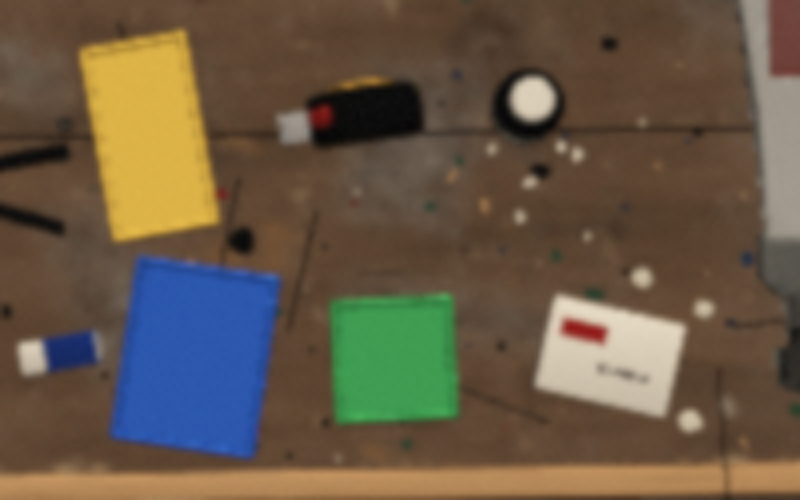

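View pics/crop1.png

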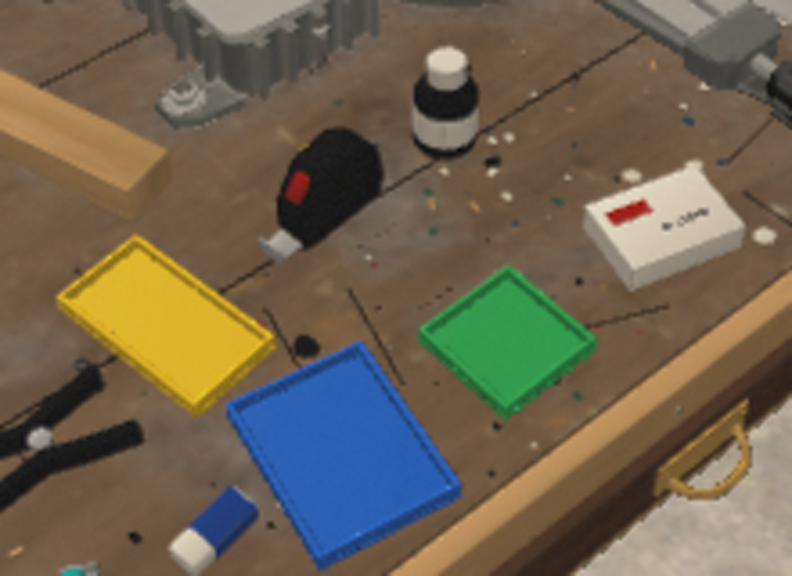

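Crop 0 shows the black tape measure at top (308,204). Its yellow dial is on the far side and its tab points left (+y), so it matches the description; the turquoise one at (196,268) is the decoy. The ink bottle is at (352,200) and the card box at (372,262), and the trays are yellow (257,209), green (319,265) and blue (269,264). I'll turn the tool to a useful yaw before crossing.

Request:
drive_tool(commands=[{"roll":-1},{"roll":-1},{"roll":-1},{"roll":-1},{"roll":-1},{"roll":-1},{"roll":-1},{"roll":-1},{"roll":-1},{"roll":-1},{"roll":-1},{"roll":-1}])

```text
invalid input
```

```bash
cat > go.py <<'E'
# usage: go.py x y z yawdeg -> remaining shift (tool units) and roll units
import sys
from h import *
s=observe(); w,x,y,z=s['orientation']; p=s['tcp_pos']
from scipy.spatial.transform import Rotation as Ro
R=Ro.from_quat([x,y,z,w]).as_matrix()
yaw=np.degrees(np.arctan2(R[1,0],R[0,0]))
print('t %.2f'%s['t'],'p',np.round(p*1000,1),'yaw %.2f'%yaw,'tilt z',np.round(R[:,2],3),'w %.1f'%(s['gripper_width']*1000),'F',np.round(s['ft_force'],1),'q',np.round(s['qpos'],2))
if len(sys.argv)>4:
    g=[float(a) for a in sys.argv[1:]]
    ty=g[3]; d=np.array(g[:3])-p
    print('shift units at present yaw',np.round(R.T@d/.05,3))
    c,sn=np.cos(np.radians(ty)),np.sin(np.radians(ty))
    R2=np.array([[c,sn,0],[sn,-c,0],[0,0,-1]])
    print('shift units at target yaw',np.round(R2.T@d/.05,3),'roll units',round(-(ty-yaw)/6,3))
E
python3 go.py .33 .2 .22 7
python3 - <<'E'
from h import *
# refine tape & others from edges: rectify top image at given height
z=np.load('top0.npz'); im=z['im']; m=camera_model('top'); R,_=cv2.Rodrigues(np.array(m['rvec']));t=np.array(m['tvec']).ravel()
K=np.array([[m['fx'],0,m['cx']],[0,m['fy'],m['cy']],[0,0,1]])
def rect(h,x0,x1,y0,y1,s=3000):
    n,k=int((x1-x0)*s),int((y1-y0)*s)
    i,j=np.mgrid[:n,:k]; X=np.stack([x1-i/s,y1-j/s,np.full(i.shape,h)],-1)
    C=X@R.T+t; u=C@K.T; u=u[...,:2]/u[...,2:]
    return cv2.remap(im,u[...,0].astype(np.float32),u[...,1].astype(np.float32),cv2.INTER_CUBIC)
a=rect(.03,.50,.65,.10,.34); 
for k in range(0,a.shape[1],60): a[:6,k]=255
for k in range(0,a.shape[0],60): a[k,:6]=255
cv2.imwrite('pics/rect_tape.png',a[:,:,::-1]); print(a.shape)
E
```

```text
t 0.10 p [ 153.5 -501.7  217.3] yaw -73.00 tilt z [-0.     0.001 -1.   ] w 85.4 F [0.5 0.2 0.2] q [-1.41  0.29 -0.15  1.13 -0.    1.43]
shift units at present yaw [-12.387  -7.48   -0.039]
shift units at target yaw [  5.214 -13.498  -0.054] roll units -13.333
(450, 720, 3)
```

View pics/rect_tape.png

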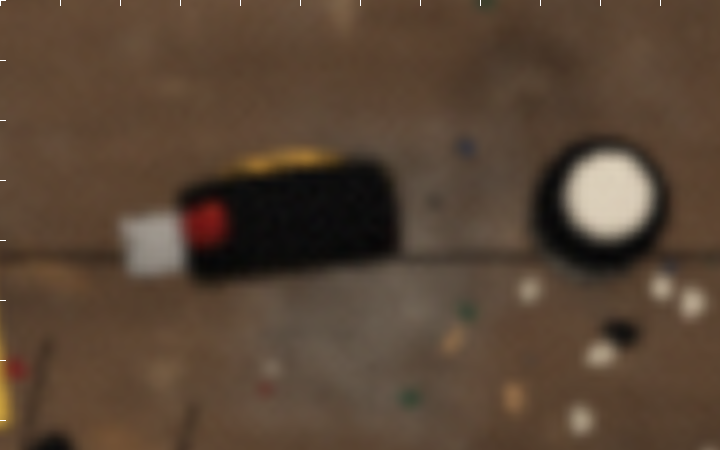

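Request:
drive_tool(commands=[{"x":0,"y":0,"z":0,"roll":-0.99},{"x":0,"y":0,"z":0,"roll":-0.99},{"x":0,"y":0,"z":0,"roll":-0.99},{"x":0,"y":0,"z":0,"roll":-0.99},{"x":0,"y":0,"z":0,"roll":-0.99},{"x":0,"y":0,"z":0,"roll":-0.99},{"x":0,"y":0,"z":0,"roll":-0.99},{"x":0,"y":0,"z":0,"roll":-0.99},{"x":0,"y":0,"z":0,"roll":-0.99},{"x":0,"y":0,"z":0,"roll":-0.99},{"x":0,"y":0,"z":0,"roll":-0.99},{"x":0,"y":0,"z":0,"roll":-0.99}])

```text
t: 1.3
tcp_pos: [0.1535, -0.5018, 0.2175]
orientation: [-0.0, 1.0, -0.013, -0.0]
ft_force: [0.3, -0.0, 0.4]
gripper_width: 0.0853
```

Request:
drive_tool(commands=[{"x":0.25,"y":-0.7},{"x":0.25,"y":-0.7},{"x":0.25,"y":-0.7},{"x":0.25,"y":-0.7},{"x":0.2,"y":-0.7},{"x":0.2,"y":-0.7},{"x":0.2,"y":-0.7},{"x":0.2,"y":-0.7},{"x":0.2,"y":-0.7},{"x":0.2,"y":-0.7},{"x":0.2,"y":-0.7},{"x":0.2,"y":-0.7}])

```text
invalid input
```

```bash
python3 go.py .4 .245 .18 6.9
```

```text
t 1.30 p [ 153.5 -501.8  217.5] yaw -1.47 tilt z [-0.     0.001 -1.   ] w 85.3 F [ 0.3 -0.   0.4] q [-1.41  0.29 -0.15  1.13  0.    0.18]
shift units at present yaw [  4.545 -15.057   0.76 ]
shift units at target yaw [  6.689 -14.235   0.749] roll units -1.395
```

All four keys are needed in each row.

Request:
drive_tool(commands=[{"x":0.25,"y":-0.7,"z":0,"roll":-0.1},{"x":0.25,"y":-0.7,"z":0,"roll":-0.1},{"x":0.25,"y":-0.7,"z":0,"roll":-0.1},{"x":0.25,"y":-0.7,"z":0,"roll":-0.1},{"x":0.2,"y":-0.7,"z":0,"roll":-0.1},{"x":0.2,"y":-0.7,"z":0,"roll":-0.1},{"x":0.2,"y":-0.7,"z":0,"roll":-0.1},{"x":0.2,"y":-0.7,"z":0,"roll":-0.1},{"x":0.2,"y":-0.7,"z":0,"roll":-0.1},{"x":0.2,"y":-0.7,"z":0,"roll":-0.1},{"x":0.2,"y":-0.7,"z":0,"roll":-0.1},{"x":0.2,"y":-0.7,"z":0,"roll":-0.1}])

```text
t: 2.5
tcp_pos: [0.2717, -0.0779, 0.2178]
orientation: [0.0, 0.999, 0.048, 0.0]
ft_force: [1.3, 0.4, 0.0]
gripper_width: 0.0851
```

```bash
python3 go.py .4 .245 .18 6.9
```

```text
t 2.50 p [271.7 -77.9 217.8] yaw 5.47 tilt z [ 0. -0. -1.] w 85.1 F [1.3 0.4 0. ] q [-0.54 -0.19 -0.67  1.09  0.    0.93]
shift units at present yaw [ 3.17  -6.184  0.756]
shift units at target yaw [ 3.324 -6.103  0.756] roll units -0.238
```

Request:
drive_tool(commands=[{"x":0.25,"y":-0.7,"z":0.1,"roll":-0.24},{"x":0.3,"y":-0.7,"z":0.1,"roll":0},{"x":0.35,"y":-0.7,"z":0.1,"roll":0},{"x":0.4,"y":-0.7,"z":0.1,"roll":0},{"x":0.4,"y":-0.7,"z":0.1,"roll":0},{"x":0.4,"y":-0.7,"z":0.1,"roll":0},{"x":0.4,"y":-0.7,"z":0.1,"roll":0},{"x":0.4,"y":-0.6,"z":0.06,"roll":0},{"x":0.4,"y":-0.6,"z":0,"roll":0},{"x":0,"y":0,"z":0,"roll":0}], claw=60)

```text
t: 3.5
tcp_pos: [0.4012, 0.2463, 0.1792]
orientation: [-0.0, 0.998, 0.062, 0.0]
ft_force: [0.9, -1.2, 1.1]
gripper_width: 0.0601
```

```bash
python3 go.py .577 .245 .12 6.9; python3 - <<'E'
from h import *
im,d=grab('scene','scene1')
E
```

```text
t 3.50 p [401.2 246.3 179.2] yaw 7.08 tilt z [ 0.     0.001 -1.   ] w 60.1 F [ 0.9 -1.2  1.1] q [ 0.39  0.21 -0.36  0.99  0.    1.84]
shift units at present yaw [3.486 0.459 1.186]
shift units at target yaw [3.488 0.447 1.185] roll units 0.029
```

View pics/scene1.png

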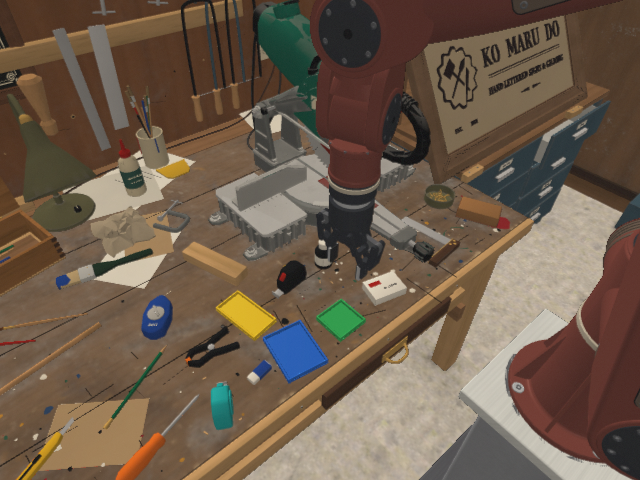

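The gripper hangs at about (350,240), clear of everything, with the near fingertip at (362,275). I'll measure its height at 60 mm opening.

```bash
python3 - <<'E'
from h import *
z=np.load('scene1.npz'); W=cloud('scene',z['d']); 
M=(W[...,2]>.08)&(W[...,2]<.3)&(abs(W[...,0]-.4)<.1)&(abs(W[...,1]-.245)<.07)
P=W[M]; 
for s in (P[P[:,0]<.40],P[P[:,0]>.40]):
    print(len(s),np.round(np.percentile(s[:,2],[0,.5,1,2,5,20])*1000), np.round(s[s[:,2]<.18].mean(0),3) if (s[:,2]<.18).any() else '')
    for h in (.155,.165,.175,.19): 
        q=s[abs(s[:,2]-h)<.006]; print(h,len(q),np.round(np.percentile(q[:,0],[2,98]),3) if len(q) else '')
E
```

```text
926 [198. 203. 204. 208. 216. 248.] 
0.155 0 
0.165 0 
0.175 0 
0.19 0 
710 [197. 200. 201. 204. 209. 234.] 
0.155 0 
0.165 0 
0.175 0 
0.19 0
```

Request:
drive_tool(commands=[{"x":0.6,"y":0.1,"z":0,"roll":0},{"x":0.7,"y":0.1,"z":0,"roll":0},{"x":0.7,"y":0.1,"z":0,"roll":0},{"x":0.7,"y":0.08,"z":0,"roll":0},{"x":0.6,"y":0.08,"z":0,"roll":0},{"x":0.19,"y":0,"z":0,"roll":0.03},{"x":0,"y":0,"z":0.4,"roll":0},{"x":0,"y":0,"z":0.4,"roll":0},{"x":0,"y":0,"z":0.4,"roll":0},{"x":0,"y":0,"z":0,"roll":0}])

```text
t: 4.55
tcp_pos: [0.5729, 0.2402, 0.1173]
orientation: [0.001, 0.998, 0.059, -0.003]
ft_force: [-0.8, -0.8, 0.5]
gripper_width: 0.0604
```

```bash
python3 go.py .577 .245 .038 6.9; python3 - <<'E'
from h import *
im,d=grab('scene','scene2')
c=im[150:350,180:420]; cv2.imwrite('pics/s2c.png',cv2.resize(c,None,fx=3,fy=3,interpolation=cv2.INTER_CUBIC)[:,:,::-1])
E
```

```text
t 4.55 p [572.9 240.2 117.3] yaw 6.72 tilt z [-0.005 -0.002 -1.   ] w 60.4 F [-0.8 -0.8  0.5] q [ 0.28  0.54 -0.03  1.   -0.    1.73]
shift units at present yaw [ 0.102 -0.088  1.586]
shift units at target yaw [ 0.093 -0.086  1.586] roll units -0.03
```

View pics/s2c.png

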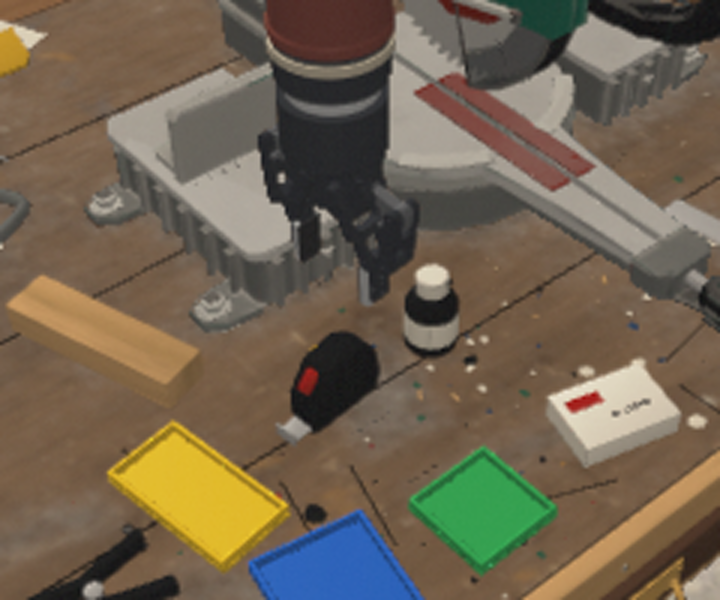

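```bash
python3 - <<'E'
from h import *
m=camera_model('scene');K=np.array([[m['fx'],0,m['cx']],[0,m['fy'],m['cy']],[0,0,1]])
for P in [(.573,.240,.117),(.573,.240,.098),(.543,.237,.117),(.543,.237,.098),(.603,.244,.117),(.603,.244,.098),(.577,.245,.061)]:
    u=cv2.projectPoints(np.array([P]),np.array(m['rvec']),np.array(m['tvec']),K,None)[0].ravel(); print(P,u,(u-[180,150])*3)
z=np.load('scene2.npz'); W=cloud('scene',z['d'])
for (u,v) in [(300,247),(303,247),(305,240),(281,233),(284,228)]: print(u,v,np.round(W[v-2:v+3,u-2:u+3][...,:].reshape(-1,3)[::6],3).tolist())
E
```

```text
(0.573, 0.24, 0.117) [293.20085586 247.62226233] [339.60256759 292.86678699]
(0.573, 0.24, 0.098) [293.40177088 253.65173452] [340.20531263 310.95520357]
(0.543, 0.237, 0.117) [302.6763251  254.37759663] [368.02897531 313.13278988]
(0.543, 0.237, 0.098) [302.7568737  260.41270718] [368.2706211  331.23812154]
(0.603, 0.244, 0.117) [283.66176272 241.26546402] [310.98528817 273.79639205]
(0.603, 0.244, 0.098) [283.98036645 247.28718087] [311.94109934 291.86154262]
(0.577, 0.245, 0.061) [291.01294527 264.98619619] [333.03883581 344.95858858]
300 247 [[0.669, 0.153, 0.001], [0.666, 0.152, -0.001], [0.537, 0.249, 0.151], [0.534, 0.248, 0.15], [0.532, 0.247, 0.148]]
303 247 [[0.535, 0.248, 0.158], [0.534, 0.245, 0.154], [0.532, 0.245, 0.153], [0.529, 0.244, 0.151], [0.526, 0.244, 0.15]]
305 240 [[0.529, 0.247, 0.182], [0.529, 0.244, 0.177], [0.526, 0.243, 0.176], [0.529, 0.239, 0.169], [0.528, 0.237, 0.165]]
281 233 [[0.604, 0.255, 0.154], [0.6, 0.254, 0.153], [0.6, 0.252, 0.15], [0.6, 0.249, 0.144], [0.6, 0.247, 0.14]]
284 228 [[0.601, 0.248, 0.166], [0.6, 0.246, 0.163], [0.602, 0.242, 0.157], [0.602, 0.239, 0.152], [0.603, 0.236, 0.147]]
```

```bash
python3 go.py .577 .245 .09 6.9; python3 - <<'E'
from h import *
im,d=grab('scene','scene3'); print(observe()['tcp_pos'])
m=camera_model('scene');K=np.array([[m['fx'],0,m['cx']],[0,m['fy'],m['cy']],[0,0,1]])
c=im[190:290,250:350]; c=cv2.resize(c,None,fx=6,fy=6,interpolation=cv2.INTER_CUBIC)
p=observe()['tcp_pos']
for dx in (-.03,.03):
  for dz in (0,-.019):
    u=cv2.projectPoints(np.array([p+[dx,dx*.12,dz]]),np.array(m['rvec']),np.array(m['tvec']),K,None)[0].ravel()
    cv2.circle(c,tuple(((u-[250,190])*6).astype(int).tolist()),4,(255,0,0) if dz==0 else (0,255,0),-1)
cv2.imwrite('pics/s3c.png',c[:,:,::-1])
E
```

```text
t 4.60 p [574.  240.6 119. ] yaw 6.73 tilt z [-0.003 -0.001 -1.   ] w 60.1 F [-0.1 -0.1  0.6] q [ 0.28  0.54 -0.03  1.   -0.    1.73]
shift units at present yaw [ 0.072 -0.081  0.581]
shift units at target yaw [ 0.07  -0.081  0.581] roll units -0.029
[0.57503121 0.24092987 0.12024282]
```

View pics/s3c.png

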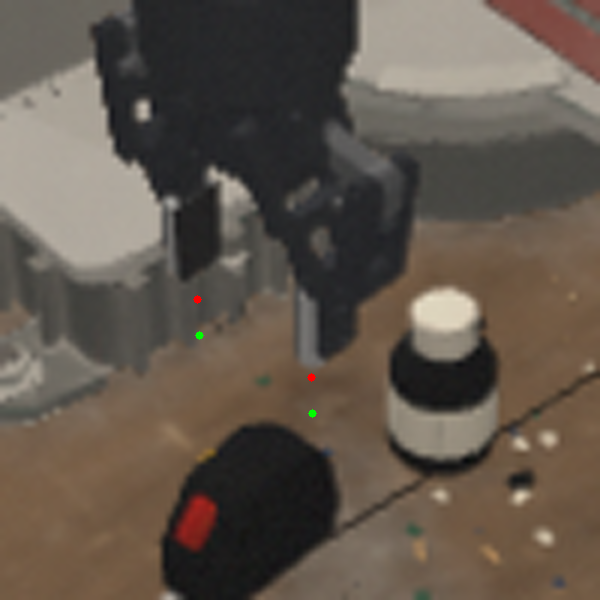

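The tips sit about 6 mm above the TCP height here, rather than below it. I'll check how they move as the claw closes.

Request:
drive_tool(commands=[{"x":0,"y":0,"z":0,"roll":0},{"x":0,"y":0,"z":0,"roll":0},{"x":0,"y":0,"z":0,"roll":0},{"x":0,"y":0,"z":0,"roll":0},{"x":0,"y":0,"z":0,"roll":0}], claw=20)

```text
t: 5.15
tcp_pos: [0.5758, 0.2414, 0.12]
orientation: [-0.0, 0.998, 0.059, 0.0]
ft_force: [-0.2, 0.8, -0.7]
gripper_width: 0.0199
```

```bash
cat > tipv.py <<'E'
from h import *
import sys
tag=sys.argv[1]
s=observe(); im,d=grab('scene',tag); p=s['tcp_pos'];hw=s['gripper_width']/2
w,x,y,z=s['orientation'];yaw=2*np.arctan2(y,x)
m=camera_model('scene');K=np.array([[m['fx'],0,m['cx']],[0,m['fy'],m['cy']],[0,0,1]])
pr=lambda P:cv2.projectPoints(np.array([P]),np.array(m['rvec']),np.array(m['tvec']),K,None)[0].ravel()
o=(pr(p)-50).astype(int)
c=cv2.resize(im[o[1]:o[1]+100,o[0]:o[0]+100],None,fx=6,fy=6,interpolation=cv2.INTER_CUBIC)
for sg in (-1,1):
  for dz,col in ((0,(255,0,0)),(-.019,(0,255,0)),(.019,(0,255,255))):
    u=pr(p+[sg*hw*np.cos(yaw),sg*hw*np.sin(yaw),dz]); cv2.circle(c,tuple(((u-o)*6).astype(int).tolist()),4,col,-1)
cv2.imwrite(f'pics/{tag}_c.png',c[:,:,::-1]); print(p,hw*2)
E
python3 tipv.py s4
```

```text
[0.57579566 0.24139639 0.11999776] 0.019899308927081208
```

View pics/s4_c.png

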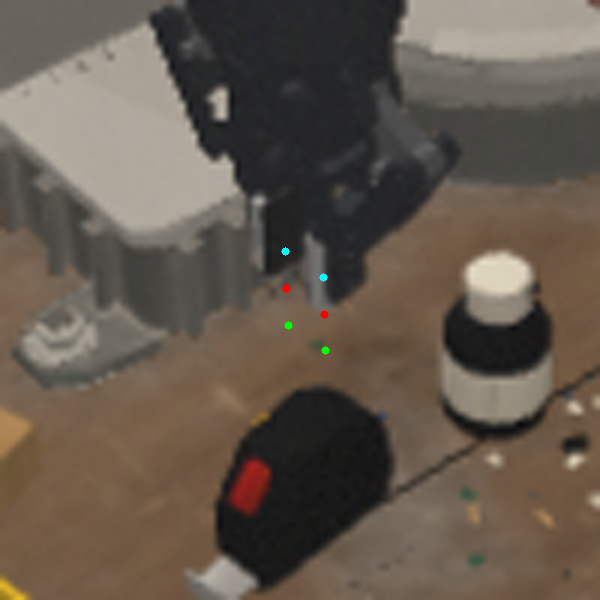

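```bash
python3 - <<'E'
from h import *
for tag,c in(('scene1',(.4,.246)),('scene3',(.575,.241)),('s4',(.576,.241))):
    z=np.load(tag+'.npz'); W=cloud('scene',z['d']); im=z['im']
    M=(W[...,2]>.085)&(W[...,2]<.3)&(abs(W[...,0]-c[0])<.08)&(abs(W[...,1]-c[1])<.04)
    v,u=np.nonzero(M); o=np.argsort(v)[-12:]
    print(tag,[(u[i],v[i],np.round(W[v[i],u[i]],3).tolist()) for i in o[::2]])
E
python3 go.py .577 .245 .07 6.9
```

```text
scene1 [(np.int64(358), np.int64(278), [0.362, 0.252, 0.206]), (np.int64(360), np.int64(278), [0.36, 0.249, 0.206]), (np.int64(362), np.int64(278), [0.355, 0.249, 0.21]), (np.int64(357), np.int64(279), [0.363, 0.254, 0.203]), (np.int64(359), np.int64(279), [0.363, 0.249, 0.2]), (np.int64(361), np.int64(279), [0.359, 0.248, 0.203])]
scene3 [(np.int64(299), np.int64(249), [0.54, 0.249, 0.144]), (np.int64(301), np.int64(249), [0.534, 0.248, 0.147]), (np.int64(303), np.int64(249), [0.533, 0.243, 0.145]), (np.int64(305), np.int64(249), [0.531, 0.24, 0.144]), (np.int64(301), np.int64(250), [0.534, 0.248, 0.144]), (np.int64(303), np.int64(250), [0.534, 0.243, 0.141])]
s4 [(np.int64(296), np.int64(245), [0.554, 0.246, 0.143]), (np.int64(298), np.int64(245), [0.55, 0.244, 0.145]), (np.int64(293), np.int64(246), [0.56, 0.25, 0.137]), (np.int64(295), np.int64(246), [0.556, 0.248, 0.139]), (np.int64(297), np.int64(246), [0.552, 0.245, 0.141]), (np.int64(294), np.int64(247), [0.555, 0.251, 0.14])]
t 5.20 p [575.8 241.4 119.9] yaw 6.75 tilt z [ 0.  0. -1.] w 20.0 F [-0.3 -0.4 -0.3] q [ 0.28  0.54 -0.03  1.   -0.    1.73]
shift units at present yaw [ 0.033 -0.069  0.999]
shift units at target yaw [ 0.033 -0.069  0.999] roll units -0.025
```

```bash
python3 - <<'E'
from h import *
A=np.load('scene0.npz');W=cloud('scene',A['d'])
for n,(u,v) in dict(table1=(300,320),table2=(360,270),ygrn=(340,320),yel=(245,315),blue=(295,350),card=(384,288),inkcap=(323,243),tape=(291,270)).items():
    P=W[v-2:v+3,u-2:u+3].reshape(-1,3); print(n,np.round(np.nanmedian(P,0),4))
E
```

```text
table1 [0.474  0.3009 0.0025]
table2 [5.019e-01 8.920e-02 4.000e-04]
ygrn [0.4188 0.2329 0.0043]
yel [0.5634 0.3874 0.0046]
blue [0.4214 0.3563 0.0043]
card [0.4123 0.1016 0.0225]
inkcap [0.5755 0.1496 0.0755]
tape [0.5654 0.2539 0.0595]
```

The scene depth is accurate on the table and trays, so the fingertips really do stand about 20 mm behind the reported TCP z, contrary to tip_extent. From here I'll set heights by vision and force. I'll open and go down in stages.

Request:
drive_tool(commands=[{"x":0,"y":0,"z":0,"roll":0},{"x":0.03,"y":-0.07,"z":0,"roll":0},{"x":0,"y":0,"z":0,"roll":0},{"x":0,"y":0,"z":0.25,"roll":0},{"x":0,"y":0,"z":0.25,"roll":0},{"x":0,"y":0,"z":0.25,"roll":0},{"x":0,"y":0,"z":0.25,"roll":0},{"x":0,"y":0,"z":0,"roll":0},{"x":0,"y":0,"z":0,"roll":0}], claw=60)

```text
t: 6.1
tcp_pos: [0.5765, 0.2449, 0.0693]
orientation: [0.0, 0.998, 0.059, -0.0]
ft_force: [0.2, 0.1, 1.1]
gripper_width: 0.0597
```

```bash
python3 tipv.py s5;python3 go.py .577 .245 .03 6.9;  python3 - <<'E'
from h import *
z=np.load('s5.npz'); W=cloud('scene',z['d'])
M=(W[...,2]>.066)&(W[...,2]<.3)&(abs(W[...,0]-.577)<.08)&(abs(W[...,1]-.245)<.04)
v,u=np.nonzero(M); o=np.argsort(v)[-12:]
print([(u[i],v[i],np.round(W[v[i],u[i]],3).tolist()) for i in o[::2]])
E
```

```text
[0.57652511 0.24490714 0.06934563] 0.059721542920750194
t 6.15 p [577.  245.   69.9] yaw 6.74 tilt z [ 0.  0. -1.] w 60.2 F [0.9 0.2 0.5] q [ 0.29  0.59 -0.08  0.9  -0.    1.74]
shift units at present yaw [-0.001  0.001  0.799]
shift units at target yaw [-0.     0.001  0.799] roll units -0.026
[(np.int64(299), np.int64(265), [0.537, 0.252, 0.098]), (np.int64(301), np.int64(265), [0.535, 0.248, 0.097]), (np.int64(303), np.int64(265), [0.53, 0.247, 0.101]), (np.int64(299), np.int64(266), [0.535, 0.254, 0.099]), (np.int64(301), np.int64(266), [0.537, 0.247, 0.091]), (np.int64(299), np.int64(267), [0.537, 0.252, 0.092])]
```

View pics/s5_c.png

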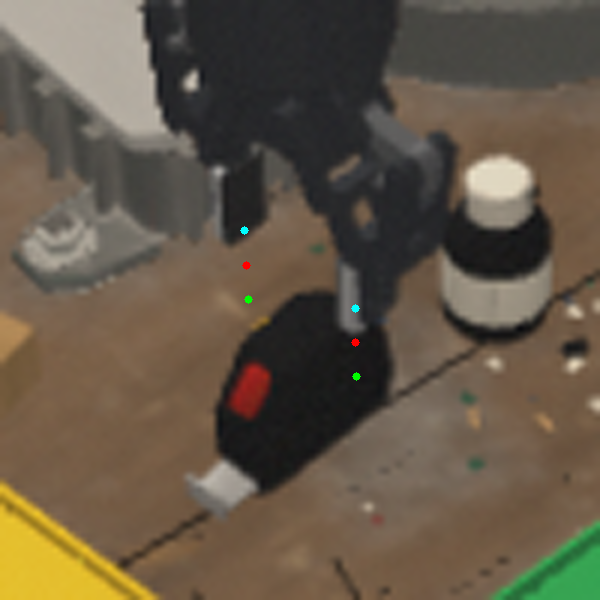

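Vision puts the tips at about 93 mm with a reported z of 70 mm, and they straddle the tape. I'll lower 40 mm and watch the force.

Request:
drive_tool(commands=[{"x":0,"y":0,"z":0.2,"roll":0},{"x":0,"y":0,"z":0.2,"roll":0},{"x":0,"y":0,"z":0.2,"roll":0},{"x":0,"y":0,"z":0.2,"roll":0},{"x":0,"y":0,"z":0,"roll":0}])

```text
t: 6.65
tcp_pos: [0.5755, 0.2446, 0.0278]
orientation: [0.0, 0.998, 0.059, -0.001]
ft_force: [-1.0, -0.7, -0.2]
gripper_width: 0.0601
```

```bash
python3 tipv.py s6;python3 go.py;  python3 - <<'E'
from h import *
z=np.load('s6.npz'); W=cloud('scene',z['d'])
M=(W[...,2]>.03)&(W[...,2]<.3)&(abs(W[...,0]-.535)<.018)&(abs(W[...,1]-.245)<.04)
v,u=np.nonzero(M); o=np.argsort(v)[-12:]
print([(u[i],v[i],np.round(W[v[i],u[i]],3).tolist()) for i in o[::2]])
E
```

```text
[0.57550716 0.24460211 0.02782982] 0.060106049261009285
t 6.70 p [576.1 244.8  28.8] yaw 6.74 tilt z [-0.002 -0.001 -1.   ] w 59.8 F [0.1 0.1 0.1] q [ 0.29  0.63 -0.13  0.81 -0.    1.74]
[(np.int64(298), np.int64(278), [0.542, 0.253, 0.052]), (np.int64(300), np.int64(278), [0.536, 0.251, 0.056]), (np.int64(302), np.int64(278), [0.533, 0.248, 0.056]), (np.int64(299), np.int64(279), [0.54, 0.251, 0.049]), (np.int64(301), np.int64(279), [0.539, 0.246, 0.046]), (np.int64(300), np.int64(280), [0.536, 0.251, 0.049])]
```

View pics/s6_c.png

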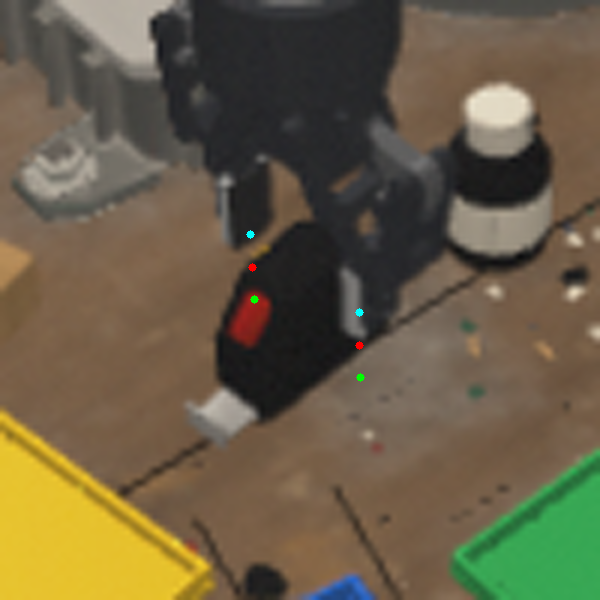

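Request:
drive_tool(commands=[{"x":0,"y":0,"z":0.1,"roll":0},{"x":0,"y":0,"z":0.1,"roll":0},{"x":0,"y":0,"z":0.1,"roll":0},{"x":0,"y":0,"z":0,"roll":0}])

```text
t: 7.1
tcp_pos: [0.5763, 0.2448, 0.014]
orientation: [0.0, 0.998, 0.059, -0.001]
ft_force: [0.1, 0.3, -0.3]
gripper_width: 0.0598
```

```bash
python3 tipv.py s7;python3 go.py;  python3 - <<'E'
from h import *
z=np.load('s7.npz'); W=cloud('scene',z['d'])
M=(W[...,2]>.015)&(W[...,2]<.3)&(abs(W[...,0]-.535)<.018)&(abs(W[...,1]-.245)<.04)
v,u=np.nonzero(M); o=np.argsort(v)[-12:]
print([(u[i],v[i],np.round(W[v[i],u[i]],3).tolist()) for i in o[::2]])
E
```

```text
[0.57628505 0.24483809 0.0140303 ] 0.05984839058879603
t 7.15 p [576.5 244.9  14.4] yaw 6.75 tilt z [-0.001 -0.    -1.   ] w 60.2 F [ 0.3  0.  -0.6] q [ 0.29  0.65 -0.14  0.78  0.    1.74]
[(np.int64(302), np.int64(281), [0.535, 0.246, 0.043]), (np.int64(304), np.int64(281), [0.533, 0.242, 0.042]), (np.int64(299), np.int64(282), [0.538, 0.253, 0.041]), (np.int64(301), np.int64(282), [0.535, 0.249, 0.042]), (np.int64(303), np.int64(282), [0.53, 0.248, 0.045]), (np.int64(300), np.int64(283), [0.537, 0.251, 0.038])]
```

View pics/s7_c.png

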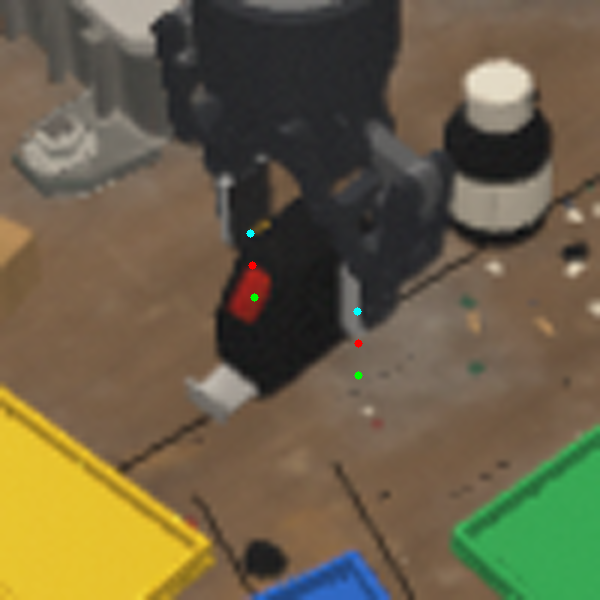

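Tips at about 36 mm, no contact yet. Down 14 mm more, then close.

Request:
drive_tool(commands=[{"x":0,"y":0,"z":0.1,"roll":0},{"x":0,"y":0,"z":0.1,"roll":0},{"x":0,"y":0,"z":0.08,"roll":0},{"x":0,"y":0,"z":0,"roll":0},{"x":0,"y":0,"z":0,"roll":0}])

```text
t: 7.65
tcp_pos: [0.5767, 0.245, 0.0007]
orientation: [0.0, 0.998, 0.059, -0.0]
ft_force: [0.0, -1.0, -0.2]
gripper_width: 0.0599
```

Request:
drive_tool(commands=[{"x":0,"y":0,"z":0,"roll":0},{"x":0,"y":0,"z":0,"roll":0},{"x":0,"y":0,"z":0,"roll":0},{"x":0,"y":0,"z":0,"roll":0},{"x":0,"y":0,"z":0,"roll":0},{"x":0,"y":0,"z":0,"roll":0}], claw=10)

```text
t: 8.25
tcp_pos: [0.5771, 0.2451, 0.0012]
orientation: [-0.0, 0.998, 0.059, 0.0]
ft_force: [-0.2, -0.3, 5.4]
gripper_width: 0.0314
```

```bash
python3 tipv.py s8;python3 go.py
```

```text
[0.57712559 0.24512287 0.00115949] 0.031417096432629105
t 8.30 p [577.1 245.1   1.2] yaw 6.75 tilt z [ 0.001  0.    -1.   ] w 31.4 F [-1.6  0.1  5.3] q [ 0.29  0.67 -0.15  0.75  0.    1.74]
```

View pics/s8_c.png

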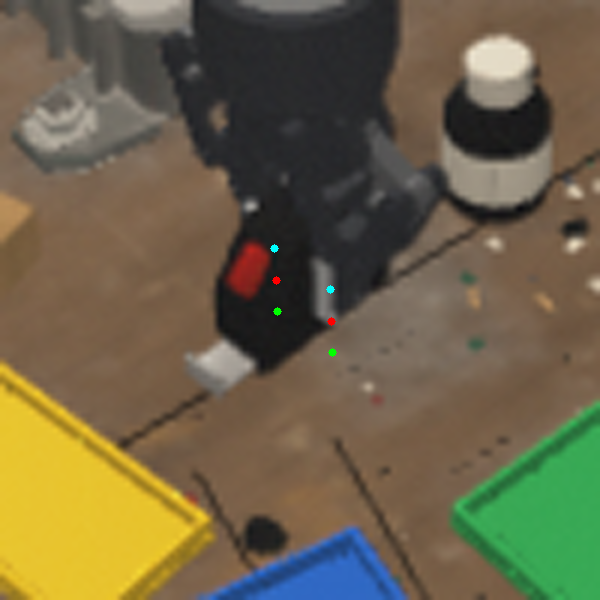

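Gripped at 31.4 mm, but the pixels put the tip only about 8 mm above the tape's base, which is too low to clear the tray rim. I'll regrip 10 mm higher.

Request:
drive_tool(commands=[{"x":0,"y":0,"z":0,"roll":0},{"x":0,"y":0,"z":0,"roll":0},{"x":0,"y":0,"z":0,"roll":0},{"x":0,"y":0,"z":-0.1,"roll":0},{"x":0,"y":0,"z":-0.12,"roll":0},{"x":0,"y":0,"z":0,"roll":0}], claw=50)

```text
t: 8.9
tcp_pos: [0.5776, 0.2452, 0.013]
orientation: [-0.0, 0.998, 0.059, 0.001]
ft_force: [-0.1, -0.1, 0.1]
gripper_width: 0.0498
```

Request:
drive_tool(commands=[{"x":0,"y":0,"z":0,"roll":0},{"x":0,"y":0,"z":0,"roll":0},{"x":0,"y":0,"z":0,"roll":0},{"x":0,"y":0,"z":0,"roll":0},{"x":0,"y":0,"z":0,"roll":0},{"x":0,"y":0,"z":0,"roll":0}], claw=10)

```text
t: 9.5
tcp_pos: [0.5772, 0.2451, 0.0122]
orientation: [-0.0, 0.998, 0.059, 0.0]
ft_force: [0.1, -1.7, 6.4]
gripper_width: 0.0317
```

```bash
python3 tipv.py s9;python3 go.py
```

```text
[0.57715934 0.24509111 0.01219528] 0.03166674673257309
t 9.55 p [577.2 245.1  12.2] yaw 6.74 tilt z [ 0.001  0.    -1.   ] w 31.2 F [1.  0.1 5.8] q [ 0.29  0.65 -0.14  0.77  0.    1.74]
```

View pics/s9_c.png

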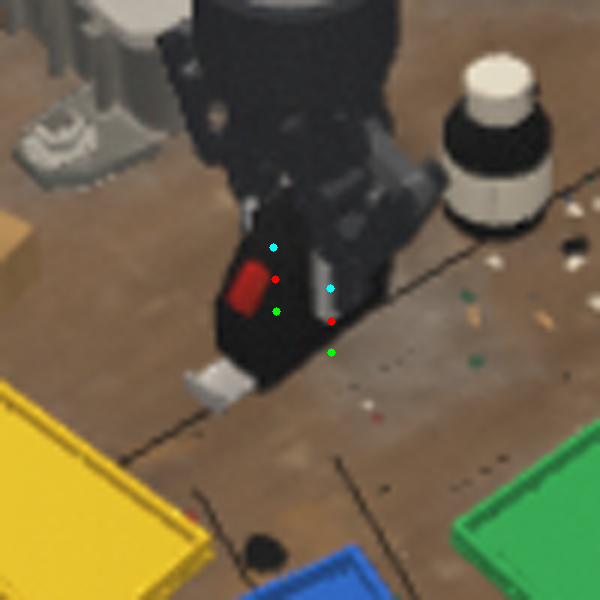

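Regripped with the tip about 13 mm above the base. I'll refine the tray poses by intersecting pixel rays with a plane before carrying.

```bash
cat > trays.py <<'E'
from h import *
def onplane(n,uv,h):
    m=camera_model(n);R,_=cv2.Rodrigues(np.array(m['rvec']));t=np.array(m['tvec']).ravel()
    r=np.c_[(uv[:,0]-m['cx'])/m['fx'],(uv[:,1]-m['cy'])/m['fy'],np.ones(len(uv))]@R; c=-R.T@t
    return c+r*((h-c[2])/r[:,2])[:,None]
if __name__=='__main__':
    for n,boxes in (('top',dict(yellow=(235,175,280,240),green=(295,240,340,285),blue=(246,235,295,295))),('scene',dict(yellow=(205,280,285,350),green=(305,290,375,350),blue=(255,310,335,390)))):
        hsv=cv2.cvtColor(np.load(n+'0.npz')['im'],cv2.COLOR_RGB2HSV); H,S,V=[hsv[...,i].astype(int) for i in range(3)]
        ms=dict(yellow=(H>18)&(H<32)&(S>150)&(V>100),green=(H>45)&(H<80)&(S>110),blue=(H>100)&(H<125)&(S>140)&(V>70))
        for k,(a,b,c,d) in boxes.items():
            M=np.zeros(H.shape,np.uint8); M[b:d,a:c]=ms[k][b:d,a:c]
            kk,l,s,_=cv2.connectedComponentsWithStats(M); M=l==1+s[1:,4].argmax()
            v,u=np.nonzero(M); P=onplane(n,np.c_[u,v].astype(float),.011)
            r=cv2.minAreaRect((P[:,:2]*1000).astype(np.float32)); print(n,k,np.round(r[0],1),np.round(r[1],1),round(r[2],2))
E
python3 trays.py; python3 go.py .5775 .3823 .072 99.6
```

```text
top yellow [566.2 382.2] [128.   70.9] 9.62
top green [420.5 227.2] [78.  79.7] 2.04
top blue [424.  354.2] [ 91.5 116.1] 80.68
scene yellow [562.  386.9] [132.9  74.2] 9.6
scene green [417.3 232.7] [83.2 82.7] 2.07
scene blue [420.6 358.7] [ 93.7 122. ] 80.89
t 9.55 p [577.2 245.1  12.2] yaw 6.74 tilt z [ 0.001  0.    -1.   ] w 31.2 F [1.  0.1 5.8] q [ 0.29  0.65 -0.14  0.77  0.    1.74]
shift units at present yaw [ 0.33  -2.725 -1.196]
shift units at target yaw [ 2.705  0.464 -1.196] roll units -15.476
```

Request:
drive_tool(commands=[{"x":0,"y":0,"z":-0.2,"roll":0},{"x":0,"y":0,"z":-0.4,"roll":0},{"x":0,"y":0,"z":-0.4,"roll":0},{"x":0,"y":0,"z":-0.4,"roll":0},{"x":0,"y":0,"z":-0.2,"roll":0},{"x":0,"y":0,"z":0,"roll":0}])

```text
t: 10.15
tcp_pos: [0.5776, 0.2452, 0.0931]
orientation: [-0.0, 0.998, 0.059, 0.001]
ft_force: [0.9, -0.1, -3.8]
gripper_width: 0.0314
```

```bash
python3 go.py .5775 .3823 .072 99.6
```

```text
t 10.15 p [577.6 245.2  93.1] yaw 6.75 tilt z [ 0.002  0.001 -1.   ] w 31.4 F [ 0.9 -0.1 -3.8] q [ 0.29  0.57 -0.06  0.94  0.    1.74]
shift units at present yaw [ 0.32  -2.722  0.424]
shift units at target yaw [2.703 0.456 0.422] roll units -15.476
```

Request:
drive_tool(commands=[{"x":0,"y":0,"z":0,"roll":-0.97},{"x":0,"y":0,"z":0,"roll":-0.97},{"x":0,"y":0,"z":0,"roll":-0.97},{"x":0,"y":0,"z":0,"roll":-0.97},{"x":0,"y":0,"z":0,"roll":-0.97},{"x":0,"y":0,"z":0,"roll":-0.97},{"x":0,"y":0,"z":0,"roll":-0.97},{"x":0,"y":0,"z":0,"roll":-0.97},{"x":0,"y":0,"z":0,"roll":-0.97},{"x":0,"y":0,"z":0,"roll":-0.97},{"x":0,"y":0,"z":0,"roll":-0.97},{"x":0,"y":0,"z":0,"roll":-0.97}])

```text
t: 11.35
tcp_pos: [0.5759, 0.2447, 0.0903]
orientation: [-0.0, 0.784, 0.621, -0.001]
ft_force: [-0.2, -0.5, -3.6]
gripper_width: 0.0313
```

Request:
drive_tool(commands=[{"x":0,"y":0,"z":0,"roll":-0.97},{"x":0,"y":0,"z":0,"roll":-0.97},{"x":0,"y":0,"z":0,"roll":-0.97},{"x":0,"y":0,"z":0,"roll":-0.93},{"x":0.4,"y":0.07,"z":0,"roll":0},{"x":0.6,"y":0.1,"z":0,"roll":0},{"x":0.6,"y":0.1,"z":0,"roll":0},{"x":0.6,"y":0.1,"z":0,"roll":0},{"x":0.4,"y":0.08,"z":0,"roll":0},{"x":0.1,"y":0,"z":0,"roll":0},{"x":0,"y":0,"z":0,"roll":0},{"x":0,"y":0,"z":0,"roll":0}])

```text
t: 12.55
tcp_pos: [0.576, 0.3808, 0.091]
orientation: [-0.0, 0.645, 0.764, -0.001]
ft_force: [1.2, -0.2, -3.3]
gripper_width: 0.0313
```

```bash
python3 go.py .577 .382 .03 99.6; python3 tipv.py s10; python3 - <<'E'
from h import *
im,d=grab('top','t10'); c=im[160:300,200:380]; cv2.imwrite('pics/t10c.png',cv2.resize(c,None,fx=4,fy=4,interpolation=cv2.INTER_CUBIC)[:,:,::-1])
E
```

```text
t 12.55 p [576.  380.8  91. ] yaw 99.60 tilt z [-0.001 -0.001 -1.   ] w 31.3 F [ 1.2 -0.2 -3.3] q [ 0.48  0.69  0.16  1.04 -0.    0.31]
shift units at present yaw [0.021 0.025 1.219]
shift units at target yaw [0.02  0.024 1.219] roll units 0.0
[0.57600938 0.38080457 0.090972  ] 0.03132355665653776
```

View pics/s10_c.png

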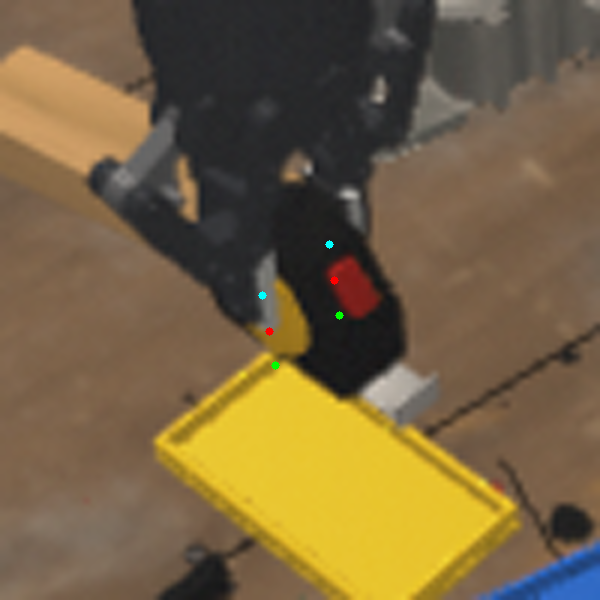

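View pics/t10c.png

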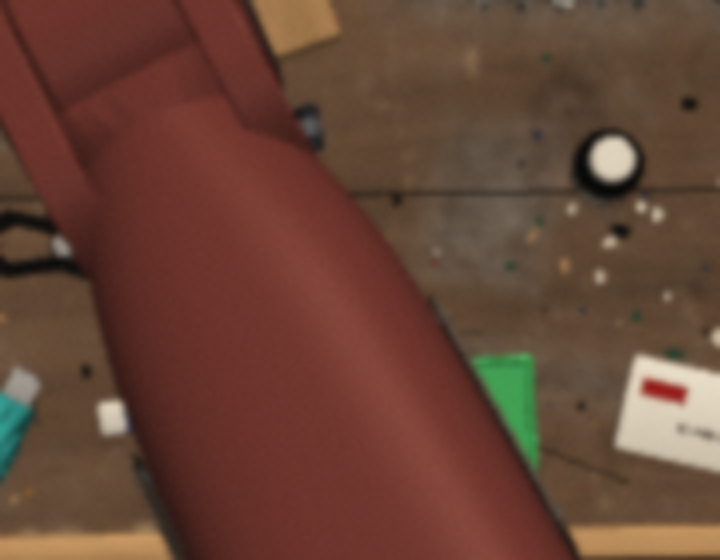

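The tape hangs over the yellow tray: dial side to the left, tab towards the tray's near end, projected position consistent with the tray. I'll lower it.

Request:
drive_tool(commands=[{"x":0.02,"y":0.02,"z":0.2,"roll":0},{"x":0,"y":0,"z":0.3,"roll":0},{"x":0,"y":0,"z":0.3,"roll":0},{"x":0,"y":0,"z":0.3,"roll":0},{"x":0,"y":0,"z":0.2,"roll":0},{"x":0,"y":0,"z":0,"roll":0},{"x":0,"y":0,"z":0,"roll":0}])

```text
t: 13.35
tcp_pos: [0.5774, 0.383, 0.0269]
orientation: [0.0, 0.645, 0.764, 0.0]
ft_force: [0.1, 0.1, -2.8]
gripper_width: 0.0314
```

```bash
python3 go.py .577 .382 .0165 99.6; python3 tipv.py s11
```

```text
t 13.35 p [577.4 383.   26.9] yaw 99.62 tilt z [ 0. -0. -1.] w 31.4 F [ 0.1  0.1 -2.8] q [ 0.48  0.75  0.09  0.91 -0.    0.31]
shift units at present yaw [-0.018 -0.011  0.207]
shift units at target yaw [-0.018 -0.011  0.207] roll units 0.003
[0.57737792 0.38297769 0.02685439] 0.03144314638180665
```

View pics/s11_c.png

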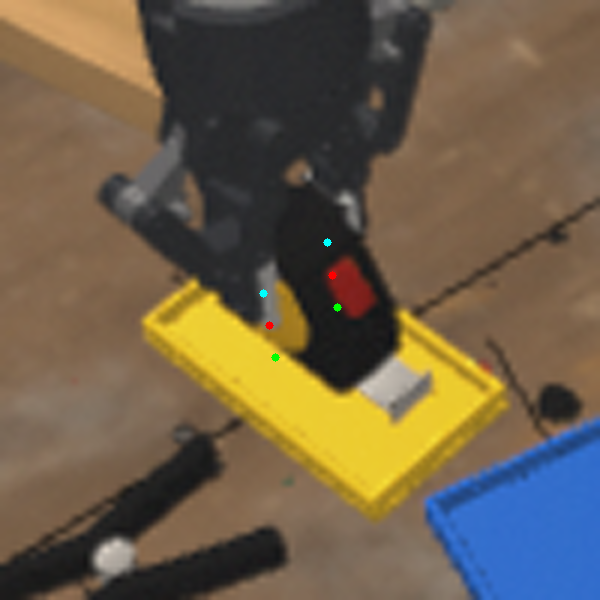

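Request:
drive_tool(commands=[{"x":-0.02,"y":-0.01,"z":0.06,"roll":0},{"x":0,"y":0,"z":0.05,"roll":0},{"x":0,"y":0,"z":0.05,"roll":0},{"x":0,"y":0,"z":0.02,"roll":0},{"x":0,"y":0,"z":0,"roll":0},{"x":0,"y":0,"z":0,"roll":0}])

```text
t: 14.0
tcp_pos: [0.5769, 0.382, 0.0178]
orientation: [0.0, 0.645, 0.764, 0.0]
ft_force: [-0.5, -0.5, -3.9]
gripper_width: 0.0316
```

Request:
drive_tool(commands=[{"x":0,"y":0,"z":0.02,"roll":0},{"x":0,"y":0,"z":0,"roll":0},{"x":0,"y":0,"z":0,"roll":0}])

```text
t: 14.3
tcp_pos: [0.5769, 0.382, 0.0168]
orientation: [-0.0, 0.645, 0.764, 0.0]
ft_force: [-1.2, -0.7, -4.0]
gripper_width: 0.0311
```

```bash
python3 go.py .577 .382 .0165 99.6; python3 tipv.py s12
```

```text
t 14.30 p [576.9 382.   16.8] yaw 99.62 tilt z [-0.  0. -1.] w 31.1 F [-1.2 -0.7 -4. ] q [0.48 0.76 0.08 0.89 0.   0.31]
shift units at present yaw [0.    0.002 0.006]
shift units at target yaw [0.    0.002 0.006] roll units 0.004
[0.57691482 0.38196686 0.01680793] 0.031098298565727555
```

View pics/s12_c.png

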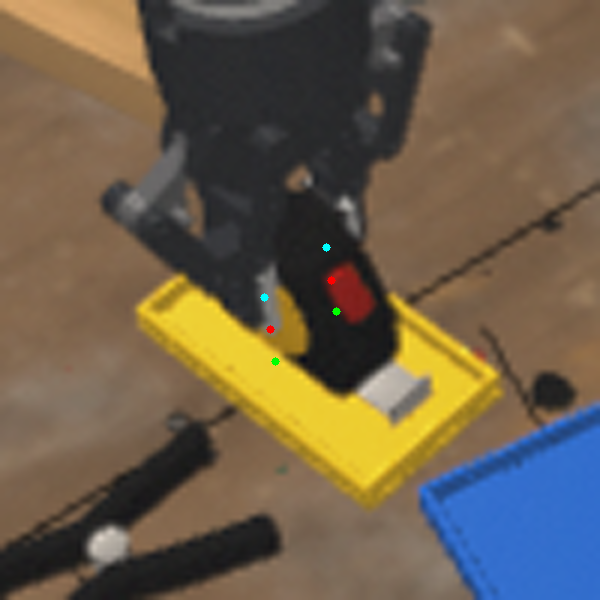

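Almost down, no contact yet. I'll step in 1 mm increments until it touches.

Request:
drive_tool(commands=[{"x":0,"y":0,"z":0.02,"roll":0},{"x":0,"y":0,"z":0,"roll":0},{"x":0,"y":0,"z":0,"roll":0}])

```text
t: 14.65
tcp_pos: [0.5771, 0.3821, 0.0162]
orientation: [0.0, 0.645, 0.764, 0.0]
ft_force: [-0.9, -0.4, 2.9]
gripper_width: 0.0312
```

Request:
drive_tool(commands=[{"x":0,"y":0,"z":0.02,"roll":0},{"x":0,"y":0,"z":0,"roll":0},{"x":0,"y":0,"z":0,"roll":0}])

```text
t: 14.95
tcp_pos: [0.5771, 0.3821, 0.0162]
orientation: [0.0, 0.645, 0.764, 0.0]
ft_force: [-4.4, -3.0, 11.3]
gripper_width: 0.0317
```

Request:
drive_tool(commands=[{"x":0,"y":0,"z":0.02,"roll":0},{"x":0,"y":0,"z":0,"roll":0},{"x":0,"y":0,"z":0,"roll":0}])

```text
t: 15.25
tcp_pos: [0.5771, 0.3821, 0.0162]
orientation: [0.0, 0.645, 0.764, 0.001]
ft_force: [-7.7, -3.5, 19.8]
gripper_width: 0.0315
```

It touched at 16.2 mm, exactly as predicted. I'll ease off and open gently.

Request:
drive_tool(commands=[{"x":0,"y":0,"z":-0.04,"roll":0},{"x":0,"y":0,"z":0,"roll":0}])

```text
t: 15.45
tcp_pos: [0.5772, 0.3821, 0.0162]
orientation: [0.0, 0.645, 0.764, 0.0]
ft_force: [-2.6, 0.0, 6.5]
gripper_width: 0.0312
```

Request:
drive_tool(commands=[{"x":0,"y":0,"z":0,"roll":0},{"x":0,"y":0,"z":0,"roll":0},{"x":0,"y":0,"z":0,"roll":0},{"x":0,"y":0,"z":-0.1,"roll":0},{"x":0,"y":0,"z":-0.2,"roll":0},{"x":0,"y":0,"z":-0.4,"roll":0},{"x":0,"y":0,"z":-0.5,"roll":0},{"x":0,"y":0,"z":-0.5,"roll":0},{"x":0,"y":0,"z":-0.4,"roll":0},{"x":0,"y":0,"z":0,"roll":0}], claw=46)

```text
t: 16.45
tcp_pos: [0.5789, 0.383, 0.1252]
orientation: [0.001, 0.645, 0.764, 0.003]
ft_force: [0.8, 0.6, 0.2]
gripper_width: 0.0459
```

```bash
python3 go.py .579 .142 .13 30; python3 tipv.py s13; python3 - <<'E'
from h import *
c=np.load('s13.npz')['im'][200:400,180:420]; cv2.imwrite('pics/s13b.png',cv2.resize(c,None,fx=3,fy=3,interpolation=cv2.INTER_CUBIC)[:,:,::-1])
E
```

```text
t 16.45 p [578.9 383.  125.2] yaw 99.63 tilt z [ 0.006  0.003 -1.   ] w 45.9 F [0.8 0.6 0.2] q [0.48 0.67 0.21 1.11 0.   0.31]
shift units at present yaw [-4.753 -0.805 -0.111]
shift units at target yaw [-2.409  4.175 -0.097] roll units 11.605
[0.57894708 0.38302796 0.12515783] 0.04590658732070696
```

View pics/s13b.png

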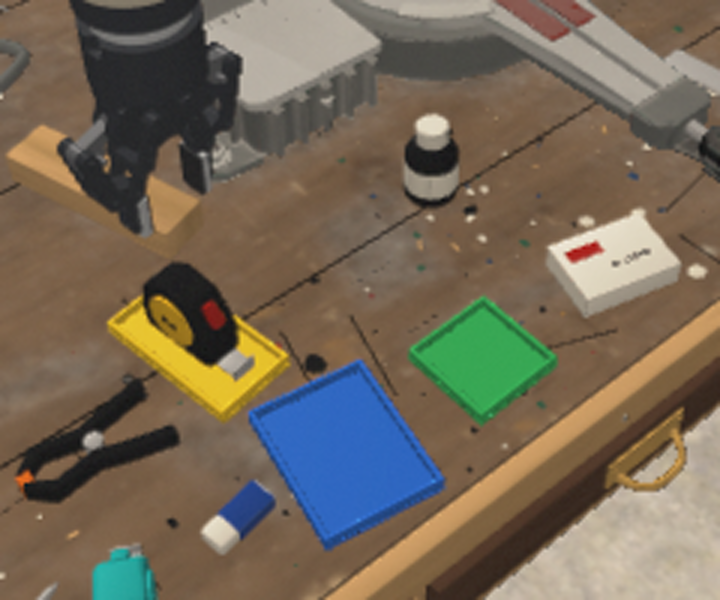

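The tape sits inside the yellow tray (crop 190,310), standing on its edge. Next is the ink bottle, keeping this yaw.

Request:
drive_tool(commands=[{"x":-0.4,"y":-0.06,"z":0,"roll":0},{"x":-0.6,"y":-0.1,"z":0,"roll":0},{"x":-0.7,"y":-0.12,"z":0,"roll":0},{"x":-0.7,"y":-0.12,"z":0,"roll":0},{"x":-0.7,"y":-0.12,"z":0,"roll":0},{"x":-0.7,"y":-0.12,"z":0,"roll":0},{"x":-0.6,"y":-0.1,"z":0,"roll":0},{"x":-0.3,"y":-0.06,"z":0,"roll":0},{"x":-0.05,"y":0,"z":0,"roll":0},{"x":0,"y":0,"z":0,"roll":0},{"x":0,"y":0,"z":0,"roll":0}], claw=78)

```text
t: 17.6
tcp_pos: [0.5771, 0.1423, 0.1206]
orientation: [-0.0, 0.645, 0.764, 0.0]
ft_force: [-0.1, 0.4, -0.4]
gripper_width: 0.0779
```

```bash
python3 go.py .579 .142 .02 99.6; python3 tipv.py s14
```

```text
t 17.60 p [577.1 142.3 120.6] yaw 99.68 tilt z [-0.  0. -1.] w 77.9 F [-0.1  0.4 -0.4] q [ 0.12  0.49 -0.12  0.96  0.   -0.05]
shift units at present yaw [-0.013  0.036  2.012]
shift units at target yaw [-0.012  0.036  2.012] roll units 0.014
[0.57712475 0.14228656 0.12060316] 0.07788329791242278
```

View pics/s14_c.png

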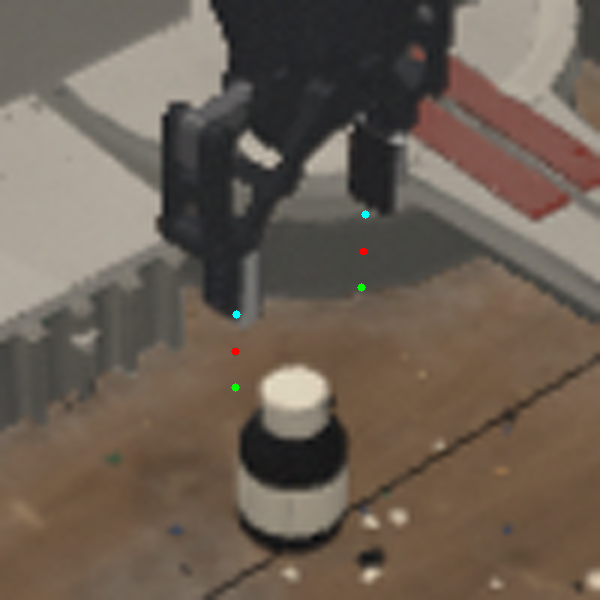

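The tips straddle the bottle evenly, about 15 mm above the TCP height at this opening. Descending.

Request:
drive_tool(commands=[{"x":-0.01,"y":0.04,"z":0.2,"roll":0},{"x":0,"y":0,"z":0.3,"roll":0},{"x":0,"y":0,"z":0.3,"roll":0},{"x":0,"y":0,"z":0.3,"roll":0},{"x":0,"y":0,"z":0.3,"roll":0},{"x":0,"y":0,"z":0.3,"roll":0},{"x":0,"y":0,"z":0.26,"roll":0},{"x":0,"y":0,"z":0,"roll":0},{"x":0,"y":0,"z":0,"roll":0}])

```text
t: 18.55
tcp_pos: [0.5791, 0.1412, 0.0226]
orientation: [-0.0, 0.645, 0.764, -0.0]
ft_force: [0.2, 0.3, -0.2]
gripper_width: 0.0784
```

```bash
python3 go.py .579 .142 .02 99.6; python3 tipv.py s15
```

```text
t 18.55 p [579.1 141.2  22.6] yaw 99.65 tilt z [-0. -0. -1.] w 78.4 F [ 0.2  0.3 -0.2] q [ 0.12  0.59 -0.23  0.75 -0.   -0.05]
shift units at present yaw [0.016 0.    0.052]
shift units at target yaw [0.016 0.    0.052] roll units 0.008
[0.5791228  0.14119371 0.02260269] 0.07835082902647175
```

View pics/s15_c.png

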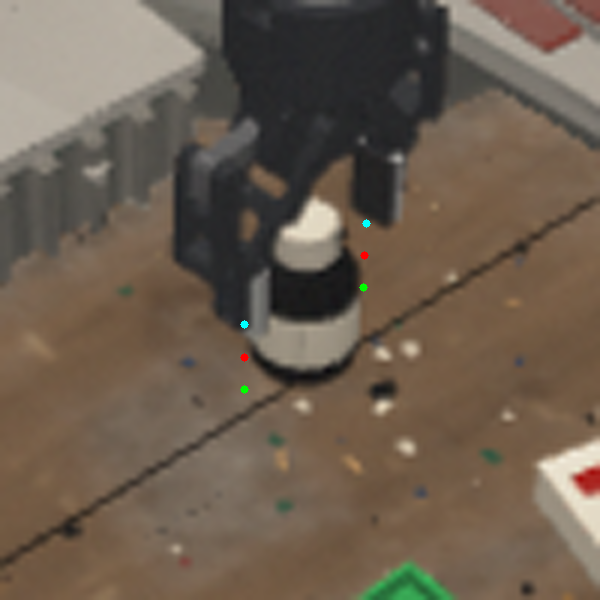

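Request:
drive_tool(commands=[{"x":0.01,"y":0,"z":0.12,"roll":0},{"x":0,"y":0,"z":0,"roll":0}])

```text
t: 18.8
tcp_pos: [0.5791, 0.1415, 0.0166]
orientation: [-0.0, 0.645, 0.764, 0.0]
ft_force: [-0.5, -0.1, 0.0]
gripper_width: 0.078
```

Request:
drive_tool(commands=[{"x":0,"y":0,"z":0,"roll":0},{"x":0,"y":0,"z":0,"roll":0},{"x":0,"y":0,"z":0,"roll":0},{"x":0,"y":0,"z":0,"roll":0},{"x":0,"y":0,"z":0,"roll":0},{"x":0,"y":0,"z":0,"roll":0},{"x":0,"y":0,"z":0,"roll":0}], claw=25)

```text
t: 19.5
tcp_pos: [0.5796, 0.1415, 0.0175]
orientation: [0.0, 0.645, 0.764, 0.0]
ft_force: [-1.3, 1.2, 5.6]
gripper_width: 0.0428
```

```bash
python3 go.py .4205 .2275 .09 99.6; python3 tipv.py s16
```

```text
t 19.50 p [579.6 141.5  17.5] yaw 99.63 tilt z [ 0.001  0.    -1.   ] w 42.8 F [-1.3  1.2  5.6] q [ 0.12  0.6  -0.23  0.74  0.   -0.05]
shift units at present yaw [ 2.228 -2.848 -1.453]
shift units at target yaw [ 2.226 -2.851 -1.45 ] roll units 0.005
[0.57959313 0.14151511 0.01750781] 0.04280496307251224
```

View pics/s16_c.png

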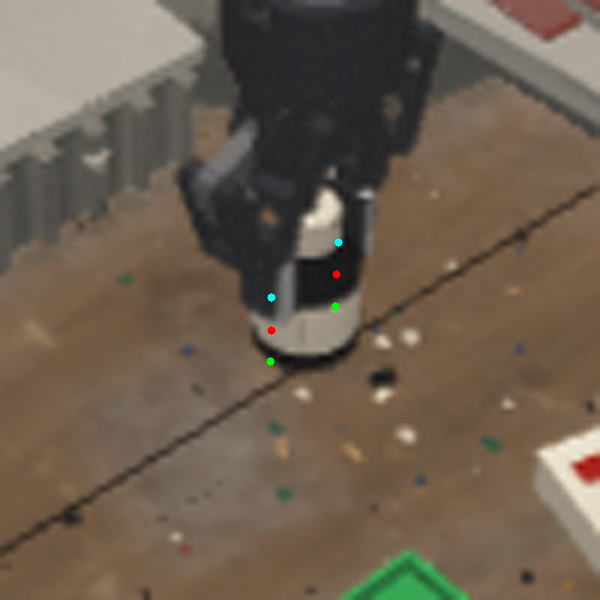

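Gripped at 42.8 mm. Lifting, then checking for slip.

Request:
drive_tool(commands=[{"x":0,"y":0,"z":-0.1,"roll":0},{"x":0,"y":0,"z":-0.2,"roll":0},{"x":0,"y":0,"z":-0.4,"roll":0},{"x":0,"y":0,"z":-0.4,"roll":0},{"x":0,"y":0,"z":-0.4,"roll":0},{"x":0,"y":0,"z":0,"roll":0}])

```text
t: 20.15
tcp_pos: [0.5812, 0.1417, 0.0951]
orientation: [0.002, 0.645, 0.764, 0.002]
ft_force: [0.6, 0.1, -1.1]
gripper_width: 0.0427
```

```bash
python3 go.py .4205 .2275 .09 99.6; python3 tipv.py s17
```

```text
t 20.15 p [581.2 141.7  95.1] yaw 99.62 tilt z [ 0.005  0.001 -1.   ] w 42.7 F [ 0.6  0.1 -1.1] q [ 0.12  0.51 -0.15  0.9   0.   -0.05]
shift units at present yaw [ 2.229 -2.883  0.087]
shift units at target yaw [ 2.228 -2.883  0.102] roll units 0.004
[0.58121953 0.14171097 0.09507579] 0.04270987374918759
```

View pics/s17_c.png

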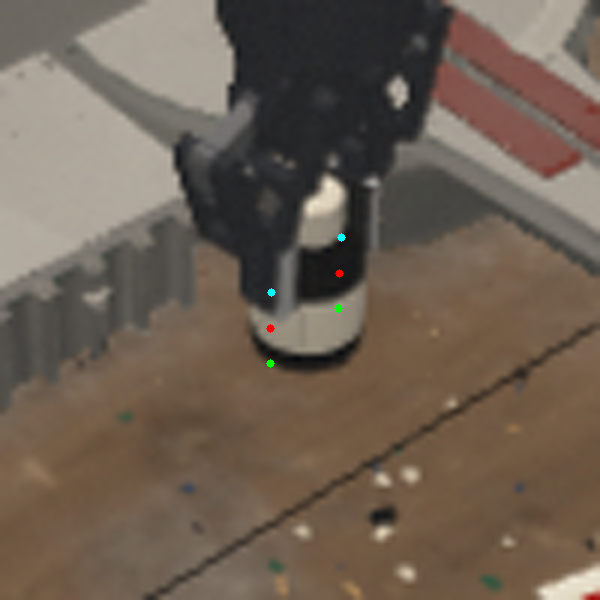

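Request:
drive_tool(commands=[{"x":0.2,"y":-0.24,"z":0,"roll":0},{"x":0.32,"y":-0.4,"z":0,"roll":0},{"x":0.32,"y":-0.42,"z":0,"roll":0},{"x":0.32,"y":-0.42,"z":0,"roll":0},{"x":0.32,"y":-0.42,"z":0,"roll":0},{"x":0.32,"y":-0.42,"z":0,"roll":0},{"x":0.25,"y":-0.34,"z":0,"roll":0},{"x":0.17,"y":-0.2,"z":0,"roll":0},{"x":0,"y":0,"z":0.3,"roll":0},{"x":0,"y":0,"z":0.3,"roll":0},{"x":0,"y":0,"z":0,"roll":0},{"x":0,"y":0,"z":0,"roll":0}])

```text
t: 21.4
tcp_pos: [0.4195, 0.2268, 0.0617]
orientation: [-0.0, 0.645, 0.764, -0.0]
ft_force: [0.2, 0.2, -0.7]
gripper_width: 0.0423
```

```bash
python3 go.py .4205 .2275 .0215 99.6; python3 tipv.py s18
```

```text
t 21.40 p [419.5 226.8  61.7] yaw 99.61 tilt z [-0.001 -0.    -1.   ] w 42.3 F [ 0.2  0.2 -0.7] q [ 0.34  0.36 -0.52  0.7  -0.    0.17]
shift units at present yaw [0.011 0.022 0.803]
shift units at target yaw [0.01  0.022 0.803] roll units 0.002
[0.41952154 0.22680617 0.06165783] 0.04227649232205803
```

View pics/s18_c.png

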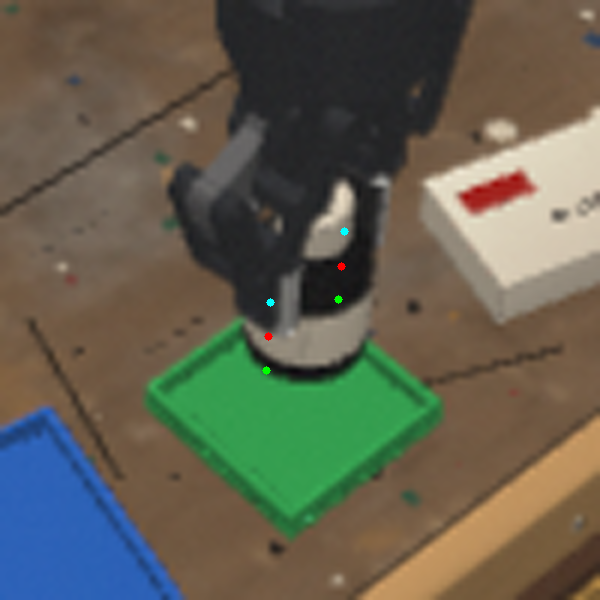

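Request:
drive_tool(commands=[{"x":0.01,"y":0.02,"z":0.2,"roll":0},{"x":0,"y":0,"z":0.2,"roll":0},{"x":0,"y":0,"z":0.2,"roll":0},{"x":0,"y":0,"z":0.05,"roll":0},{"x":0,"y":0,"z":0,"roll":0},{"x":0,"y":0,"z":0,"roll":0}])

```text
t: 22.05
tcp_pos: [0.4206, 0.2276, 0.0293]
orientation: [-0.0, 0.645, 0.764, -0.0]
ft_force: [-0.2, 0.4, -0.6]
gripper_width: 0.0421
```

```bash
python3 go.py .4205 .2275 .0215 99.6; python3 tipv.py s19
```

```text
t 22.05 p [420.6 227.6  29.3] yaw 99.62 tilt z [-0. -0. -1.] w 42.1 F [-0.2  0.4 -0.6] q [ 0.34  0.41 -0.55  0.62 -0.    0.18]
shift units at present yaw [-0.003 -0.002  0.156]
shift units at target yaw [-0.003 -0.002  0.156] roll units 0.004
[0.42055725 0.22764002 0.02932316] 0.042141495872513327
```

View pics/s19_c.png

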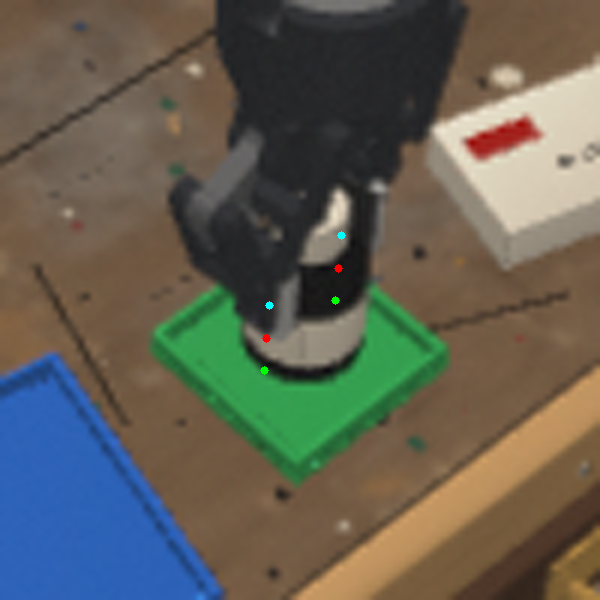

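Well centred over the green tray. Stepping down to contact.

Request:
drive_tool(commands=[{"x":0,"y":0,"z":0.06,"roll":0},{"x":0,"y":0,"z":0.05,"roll":0},{"x":0,"y":0,"z":0.03,"roll":0},{"x":0,"y":0,"z":0,"roll":0},{"x":0,"y":0,"z":0,"roll":0}])

```text
t: 22.6
tcp_pos: [0.4205, 0.2276, 0.0223]
orientation: [0.0, 0.645, 0.764, -0.0]
ft_force: [0.5, -0.5, -1.1]
gripper_width: 0.0425
```

Request:
drive_tool(commands=[{"x":0,"y":0,"z":0.02,"roll":0},{"x":0,"y":0,"z":0,"roll":0}])

```text
t: 22.8
tcp_pos: [0.4207, 0.2277, 0.0215]
orientation: [0.0, 0.645, 0.764, 0.0]
ft_force: [-0.6, 0.4, 1.2]
gripper_width: 0.0424
```

Request:
drive_tool(commands=[{"x":0,"y":0,"z":0.02,"roll":0},{"x":0,"y":0,"z":0,"roll":0}])

```text
t: 23.0
tcp_pos: [0.4208, 0.2277, 0.0214]
orientation: [0.0, 0.645, 0.764, 0.0]
ft_force: [-5.0, -1.5, 17.6]
gripper_width: 0.0425
```

Contact. Ease off, release and rise.

Request:
drive_tool(commands=[{"x":0,"y":0,"z":-0.02,"roll":0},{"x":0,"y":0,"z":0,"roll":0}])

```text
t: 23.2
tcp_pos: [0.4207, 0.2277, 0.0215]
orientation: [0.0, 0.645, 0.764, 0.0]
ft_force: [-1.2, 0.4, 5.4]
gripper_width: 0.0426
```

Request:
drive_tool(commands=[{"x":0,"y":0,"z":0,"roll":0},{"x":0,"y":0,"z":0,"roll":0},{"x":0,"y":0,"z":0,"roll":0},{"x":0,"y":0,"z":-0.1,"roll":0},{"x":0,"y":0,"z":-0.3,"roll":0},{"x":0,"y":0,"z":-0.5,"roll":0},{"x":0,"y":0,"z":-0.5,"roll":0},{"x":0,"y":0,"z":-0.5,"roll":0},{"x":0,"y":0,"z":-0.2,"roll":0},{"x":0,"y":0,"z":0,"roll":0}], claw=60)

```text
t: 24.2
tcp_pos: [0.4215, 0.228, 0.1275]
orientation: [0.001, 0.645, 0.764, 0.001]
ft_force: [-0.5, -0.4, -0.9]
gripper_width: 0.0598
```

```bash
python3 go.py .4202 .091 .125 -14; python3 tipv.py s20;python3 - <<'E'
from h import *
c=np.load('s20.npz')['im'][200:400,180:420]; cv2.imwrite('pics/s20b.png',cv2.resize(c,None,fx=3,fy=3,interpolation=cv2.INTER_CUBIC)[:,:,::-1])
E
```

```text
t 24.20 p [421.5 228.  127.5] yaw 99.63 tilt z [ 0.003  0.001 -1.   ] w 59.8 F [-0.5 -0.4 -0.9] q [ 0.34  0.28 -0.43  0.86  0.    0.18]
shift units at present yaw [-2.697 -0.484  0.047]
shift units at target yaw [0.638 2.665 0.05 ] roll units 18.938
[0.42148671 0.2280123  0.12750375] 0.05984101238236762
```

View pics/s20b.png

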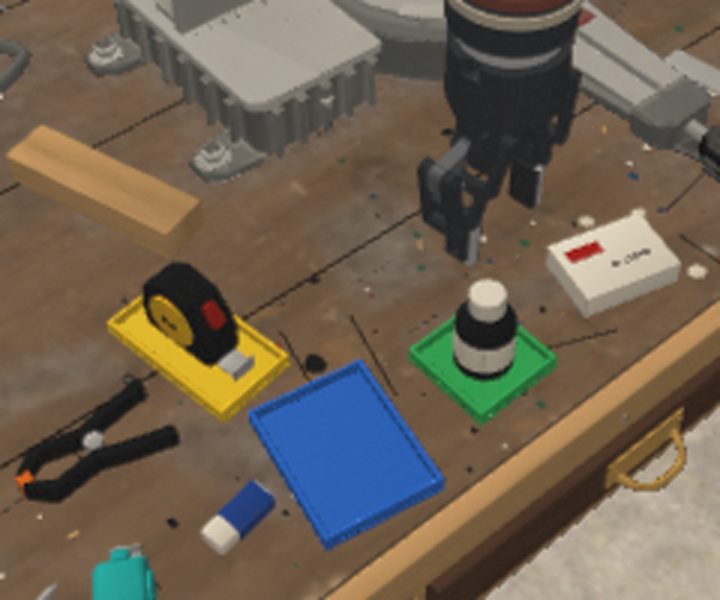

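The ink bottle stands in the green tray (crop 487,340). Now the card box: turn and move over it.

Request:
drive_tool(commands=[{"x":-0.2,"y":0,"z":0,"roll":0.98},{"x":-0.3,"y":0,"z":0,"roll":0.98},{"x":-0.3,"y":0,"z":0,"roll":0.98},{"x":-0.3,"y":0,"z":0,"roll":0.98},{"x":-0.3,"y":0,"z":0,"roll":0.98},{"x":0,"y":0,"z":0,"roll":0.98},{"x":0,"y":0,"z":0,"roll":0.98},{"x":0,"y":0,"z":0,"roll":0.98},{"x":0,"y":0,"z":0,"roll":0.98},{"x":0,"y":0,"z":0,"roll":0.98},{"x":0,"y":0,"z":0,"roll":0.98},{"x":0,"y":0,"z":0,"roll":0.98}], claw=80)

```text
t: 25.45
tcp_pos: [0.4159, 0.1582, 0.1248]
orientation: [-0.0, 0.969, 0.249, -0.001]
ft_force: [0.6, -0.3, 0.7]
gripper_width: 0.0801
```

Request:
drive_tool(commands=[{"x":0,"y":0,"z":0,"roll":0.98},{"x":0,"y":0,"z":0,"roll":0.98},{"x":0,"y":0,"z":0,"roll":0.98},{"x":0,"y":0,"z":0,"roll":0.98},{"x":0,"y":0,"z":0,"roll":0.98},{"x":0,"y":0,"z":0,"roll":0.98},{"x":0,"y":0,"z":0,"roll":0.98},{"x":0,"y":0,"z":0,"roll":0.32},{"x":0,"y":0,"z":0,"roll":0},{"x":0,"y":0,"z":0,"roll":0}])

```text
t: 26.45
tcp_pos: [0.4163, 0.1583, 0.1254]
orientation: [0.0, 0.993, -0.121, -0.001]
ft_force: [0.0, -0.5, 0.0]
gripper_width: 0.0798
```

```bash
python3 go.py .4202 .091 .08 -14.1; python3 - <<'E'
from h import *
from trays import onplane
im=np.load('top0.npz')['im']; hsv=cv2.cvtColor(im,cv2.COLOR_RGB2HSV).astype(int)
W=cloud('top',np.load('top0.npz')['d'])
for thr in (130,150,165):
    M=np.zeros(hsv.shape[:2],np.uint8); M[240:285,345:400]=((hsv[...,2]>thr)&(hsv[...,1]<70))[240:285,345:400]
    M=cv2.morphologyEx(M,cv2.MORPH_CLOSE,np.ones((7,7)))
    k,l,s,_=cv2.connectedComponentsWithStats(M); v,u=np.nonzero(l==1+s[1:,4].argmax())
    P=onplane('top',np.c_[u,v].astype(float),.022); r=cv2.minAreaRect((P[:,:2]*1000).astype(np.float32)); print(np.round(r[0],1),np.round(r[1],1),round(r[2],1),np.round(P.mean(0)*1000,1))
im,d=grab('top','t21'); c=im[160:300,220:420]; cv2.imwrite('pics/t21c.png',cv2.resize(c,None,fx=3.5,fy=3.5,interpolation=cv2.INTER_CUBIC)[:,:,::-1])
E
```

```text
t 26.45 p [416.3 158.3 125.4] yaw -13.94 tilt z [-0.002 -0.    -1.   ] w 79.8 F [ 0.  -0.5  0. ] q [ 0.2   0.22 -0.51  0.84 -0.    2.01]
shift units at present yaw [0.402 1.286 0.908]
shift units at target yaw [0.404 1.285 0.908] roll units 0.026
[431.  76.] [110.8  91. ] 73.2 [422.1  87.5  22. ]
[431.   75.3] [110.1  90.6] 72.8 [422.2  87.1  22. ]
[417.4  79.8] [106.3  64.2] 77.1 [420.2  88.2  22. ]
```

View pics/t21c.png

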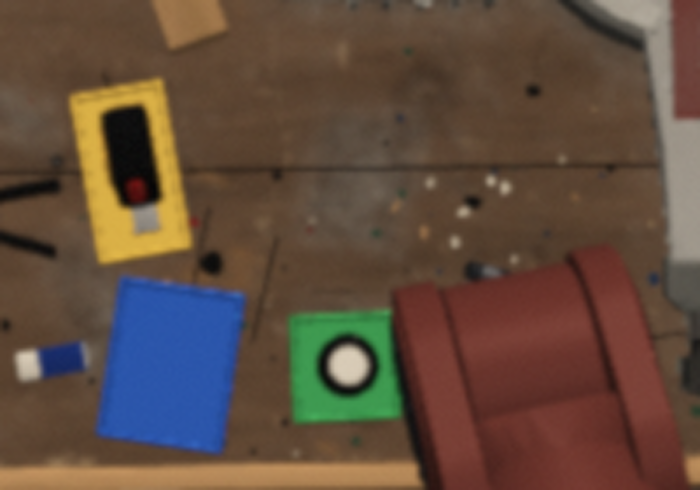

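Top view: tape centred in yellow, bottle centred in green. The card pose from the depth blob matches 85 x 60 mm: centre (420,91), 75.9°. Moving over it.

Request:
drive_tool(commands=[{"x":0.1,"y":0.3,"z":0,"roll":0},{"x":0.1,"y":0.34,"z":0,"roll":0},{"x":0.1,"y":0.34,"z":0,"roll":0.03},{"x":0.1,"y":0.3,"z":0,"roll":0},{"x":0,"y":0,"z":0.3,"roll":0},{"x":0,"y":0,"z":0.4,"roll":0},{"x":0,"y":0,"z":0.4,"roll":0},{"x":0,"y":0,"z":0.4,"roll":0},{"x":0,"y":0,"z":0.2,"roll":0},{"x":0,"y":0,"z":0,"roll":0},{"x":0,"y":0,"z":0,"roll":0}])

```text
t: 27.6
tcp_pos: [0.4209, 0.0915, 0.0416]
orientation: [-0.0, 0.992, -0.123, 0.0]
ft_force: [-0.2, -0.7, 0.5]
gripper_width: 0.0802
```

```bash
python3 go.py .4202 .091 .003 -14.1; python3 tipv.py s22
```

```text
t 27.60 p [420.9  91.5  41.6] yaw -14.18 tilt z [ 0.  0. -1.] w 80.2 F [-0.2 -0.7  0.5] q [ 0.04  0.31 -0.66  0.6   0.    1.86]
shift units at present yaw [-0.012  0.014  0.773]
shift units at target yaw [-0.012  0.014  0.773] roll units -0.013
[0.42094785 0.0915108  0.04163977] 0.080166810030997
```

View pics/s22_c.png

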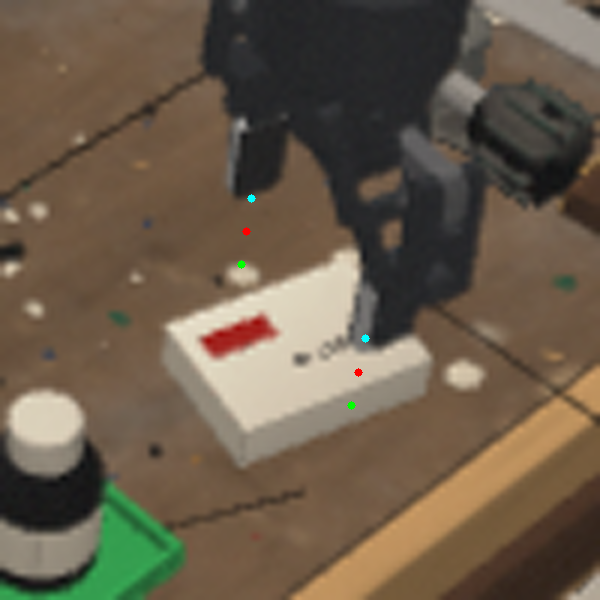

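Request:
drive_tool(commands=[{"x":-0.01,"y":0.01,"z":0.2,"roll":0},{"x":0,"y":0,"z":0.2,"roll":0},{"x":0,"y":0,"z":0.16,"roll":0},{"x":0,"y":0,"z":0.1,"roll":0},{"x":0,"y":0,"z":0,"roll":0},{"x":0,"y":0,"z":0,"roll":0}], claw=72)

```text
t: 28.25
tcp_pos: [0.4201, 0.0911, 0.0082]
orientation: [0.0, 0.992, -0.124, -0.0]
ft_force: [0.5, 0.0, 0.3]
gripper_width: 0.0719
```

```bash
python3 go.py .4202 .091 .003 -14.1; python3 tipv.py s23
```

```text
t 28.25 p [420.1  91.1   8.2] yaw -14.19 tilt z [-0. -0. -1.] w 71.9 F [0.5 0.  0.3] q [ 0.04  0.37 -0.69  0.51 -0.    1.86]
shift units at present yaw [0.003 0.001 0.104]
shift units at target yaw [0.003 0.001 0.104] roll units -0.015
[0.42007978 0.09109747 0.00818963] 0.07186465083308619
```

View pics/s23_c.png

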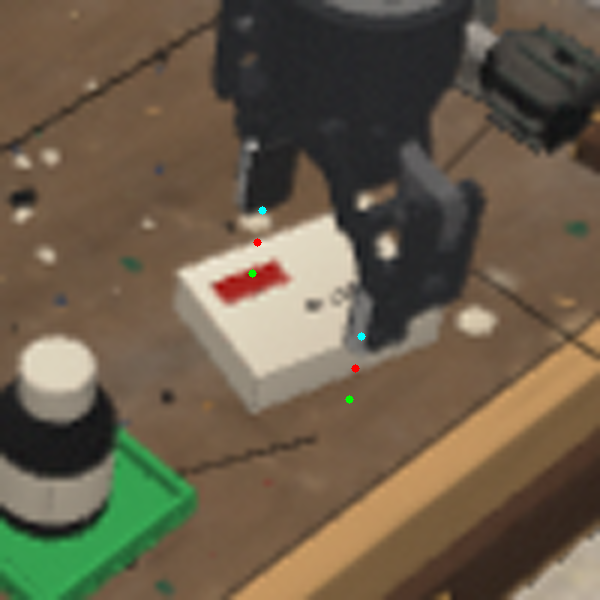

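Request:
drive_tool(commands=[{"x":0,"y":0,"z":0.08,"roll":0},{"x":0,"y":0,"z":0,"roll":0}])

```text
t: 28.5
tcp_pos: [0.4201, 0.0911, 0.0041]
orientation: [0.0, 0.992, -0.124, -0.0]
ft_force: [-0.1, 0.7, -0.1]
gripper_width: 0.072
```

Request:
drive_tool(commands=[{"x":0,"y":0,"z":0,"roll":0},{"x":0,"y":0,"z":0,"roll":0},{"x":0,"y":0,"z":0,"roll":0},{"x":0,"y":0,"z":0,"roll":0},{"x":0,"y":0,"z":0,"roll":0}], claw=40)

```text
t: 29.0
tcp_pos: [0.4215, 0.0913, 0.0068]
orientation: [-0.0, 0.992, -0.123, 0.002]
ft_force: [-9.4, -0.8, 46.5]
gripper_width: 0.0404
```

```bash
python3 go.py .424 .354 .09 80.7; python3 tipv.py s24
```

```text
t 29.00 p [421.5  91.3   6.8] yaw -14.19 tilt z [ 0.003  0.    -1.   ] w 40.4 F [-9.4 -0.8 46.5] q [ 0.04  0.37 -0.7   0.5   0.    1.86]
shift units at present yaw [-1.235 -5.107 -1.662]
shift units at target yaw [ 5.193 -0.801 -1.664] roll units -15.815
[0.42154891 0.09131256 0.00678781] 0.04041411340581119
```

View pics/s24_c.png

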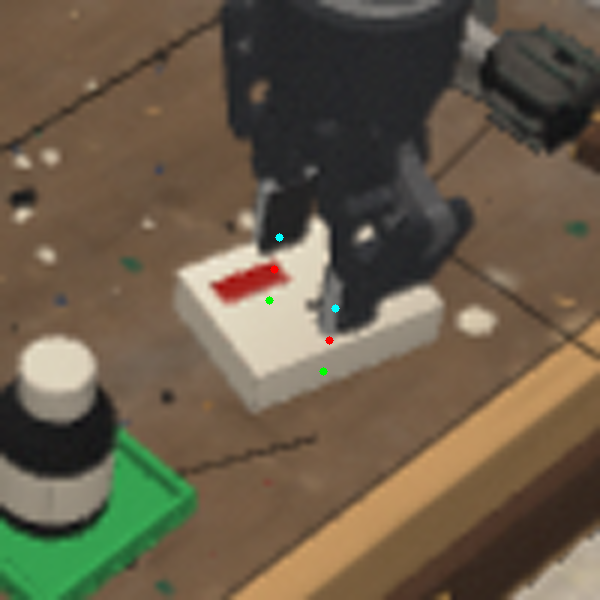

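The fingers slid over the card's top, so the tips stand about 15–20 mm above the TCP, as depth had said. That is now a contact calibration: tip at 22 mm with reported z of 6.8 mm at 40 mm opening. Lifting off at once and reopening.

Request:
drive_tool(commands=[{"x":0,"y":0,"z":-0.2,"roll":0},{"x":0,"y":0,"z":-0.3,"roll":0},{"x":0,"y":0,"z":-0.1,"roll":0},{"x":0,"y":0,"z":0,"roll":0}])

```text
t: 29.45
tcp_pos: [0.4208, 0.0911, 0.0348]
orientation: [-0.0, 0.992, -0.124, 0.001]
ft_force: [-0.7, -0.4, 0.4]
gripper_width: 0.0403
```

Request:
drive_tool(commands=[{"x":0,"y":0,"z":0,"roll":0},{"x":0,"y":0,"z":0,"roll":0},{"x":0,"y":0,"z":0,"roll":0},{"x":0,"y":0,"z":0,"roll":0}], claw=76)

```text
t: 29.85
tcp_pos: [0.4199, 0.0911, 0.034]
orientation: [0.0, 0.992, -0.124, -0.0]
ft_force: [-0.2, -0.6, 0.1]
gripper_width: 0.0758
```

```bash
python3 go.py .4202 .091 -.009 -14.1; python3 tipv.py s25;python3 - <<'E'
from h import *
z=np.load('s25.npz'); W=cloud('scene',z['d'])
P=W[(W[...,2]>.014)&(W[...,2]<.03)&(abs(W[...,0]-.42)<.06)&(abs(W[...,1]-.09)<.06)]
r=cv2.minAreaRect((P[:,:2]*1000).astype(np.float32)); print(r)
A=np.load('scene0.npz');W=cloud('scene',A['d']);P=W[(W[...,2]>.014)&(W[...,2]<.03)&(abs(W[...,0]-.42)<.06)&(abs(W[...,1]-.09)<.06)]
print(cv2.minAreaRect((P[:,:2]*1000).astype(np.float32)))
E
```

```text
t 29.85 p [419.9  91.1  34. ] yaw -14.19 tilt z [-0.001 -0.    -1.   ] w 75.8 F [-0.2 -0.6  0.1] q [ 0.04  0.33 -0.67  0.58  0.    1.86]
shift units at present yaw [0.007 0.    0.859]
shift units at target yaw [0.006 0.    0.859] roll units -0.016
[0.41990697 0.09108584 0.03397308] 0.07583993956174133
((418.00726318359375, 93.95614624023438), (87.58222961425781, 62.99753952026367), 76.62576293945312)
((418.1620178222656, 93.92184448242188), (86.78472137451172, 62.800262451171875), 75.34529876708984)
```

View pics/s25_c.png

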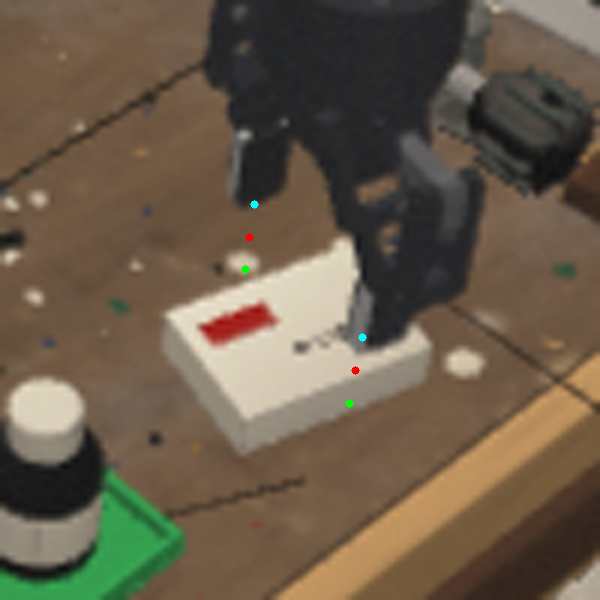

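Card undisturbed. Going lower this time, watching the force.

Request:
drive_tool(commands=[{"x":0,"y":0,"z":0.2,"roll":0},{"x":0,"y":0,"z":0.2,"roll":0},{"x":0,"y":0,"z":0.2,"roll":0},{"x":0,"y":0,"z":0.1,"roll":0},{"x":0,"y":0,"z":0.08,"roll":0},{"x":0,"y":0,"z":0.08,"roll":0},{"x":0,"y":0,"z":0,"roll":0},{"x":0,"y":0,"z":0,"roll":0}])

```text
t: 30.7
tcp_pos: [0.4203, 0.0911, -0.0086]
orientation: [0.0, 0.992, -0.124, 0.0]
ft_force: [0.1, 0.4, 0.2]
gripper_width: 0.076
```

```bash
python3 go.py .4202 .091 -.009 -14.1; python3 tipv.py s26
```

```text
t 30.70 p [420.3  91.1  -8.6] yaw -14.19 tilt z [ 0. -0. -1.] w 76.0 F [0.1 0.4 0.2] q [ 0.04  0.4  -0.71  0.46 -0.    1.86]
shift units at present yaw [-0.001  0.002  0.008]
shift units at target yaw [-0.001  0.002  0.008] roll units -0.016
[ 0.42028303  0.0910834  -0.00861501] 0.07598707798732367
```

View pics/s26_c.png

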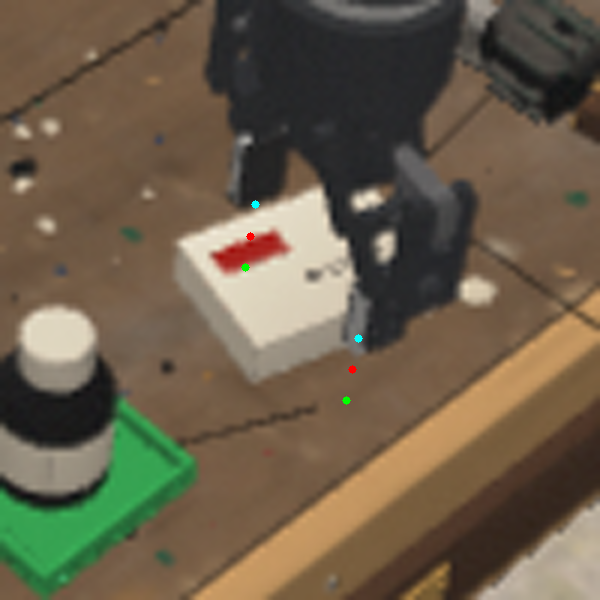

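Tip estimate is about 13 mm once I allow for seeing the pad's near corner. Closing.

Request:
drive_tool(commands=[{"x":0,"y":0,"z":0,"roll":0},{"x":0,"y":0,"z":0,"roll":0},{"x":0,"y":0,"z":0,"roll":0},{"x":0,"y":0,"z":0,"roll":0}], claw=50)

```text
t: 31.15
tcp_pos: [0.4205, 0.0911, -0.008]
orientation: [-0.0, 0.992, -0.124, 0.0]
ft_force: [-2.1, -0.1, 9.8]
gripper_width: 0.0584
```

```bash
python3 go.py .424 .354 .09 80.7; python3 tipv.py s27
```

```text
t 31.15 p [420.5  91.1  -8. ] yaw -14.19 tilt z [ 0.001 -0.    -1.   ] w 58.4 F [-2.1 -0.1  9.8] q [ 0.04  0.4  -0.71  0.46 -0.    1.86]
shift units at present yaw [-1.22  -5.115 -1.961]
shift units at target yaw [ 5.2   -0.781 -1.961] roll units -15.815
[ 0.42050282  0.09110817 -0.00804752] 0.05841348595828055
```

View pics/s27_c.png

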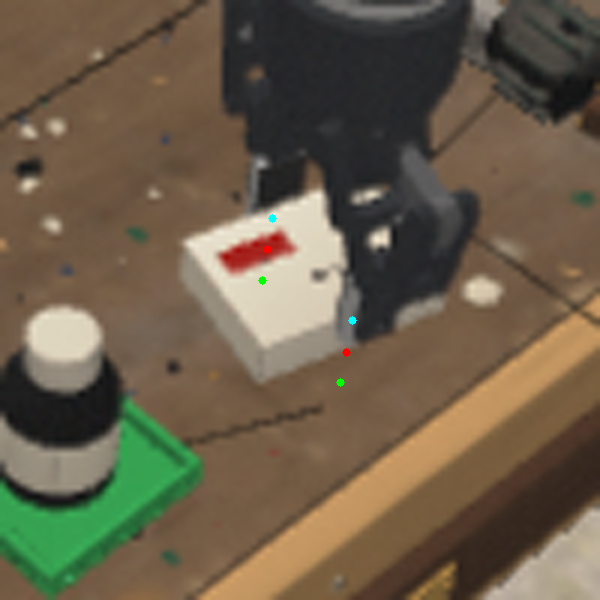

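Gripped across the width at 58.4 mm. Lifting high enough to pass over the ink bottle.

Request:
drive_tool(commands=[{"x":0,"y":0,"z":-0.1,"roll":0},{"x":0,"y":0,"z":-0.2,"roll":0},{"x":0,"y":0,"z":-0.4,"roll":0},{"x":0,"y":0,"z":-0.4,"roll":0},{"x":0,"y":0,"z":-0.5,"roll":0},{"x":0,"y":0,"z":-0.5,"roll":0},{"x":0,"y":0,"z":-0.4,"roll":0},{"x":0,"y":0,"z":-0.2,"roll":0},{"x":0,"y":0,"z":0,"roll":0}])

```text
t: 32.1
tcp_pos: [0.4211, 0.0912, 0.1276]
orientation: [-0.0, 0.992, -0.124, 0.001]
ft_force: [-0.1, -0.2, -1.7]
gripper_width: 0.0584
```

```bash
python3 go.py .424 .354 .12 80.7; python3 tipv.py s28
```

```text
t 32.10 p [421.1  91.2 127.6] yaw -14.19 tilt z [ 0.003  0.    -1.   ] w 58.4 F [-0.1 -0.2 -1.7] q [ 0.04  0.19 -0.54  0.83  0.    1.86]
shift units at present yaw [-1.233 -5.11   0.154]
shift units at target yaw [ 5.197 -0.793  0.153] roll units -15.815
[0.4211183  0.09116661 0.12763115] 0.0583765716393095
```

View pics/s28_c.png

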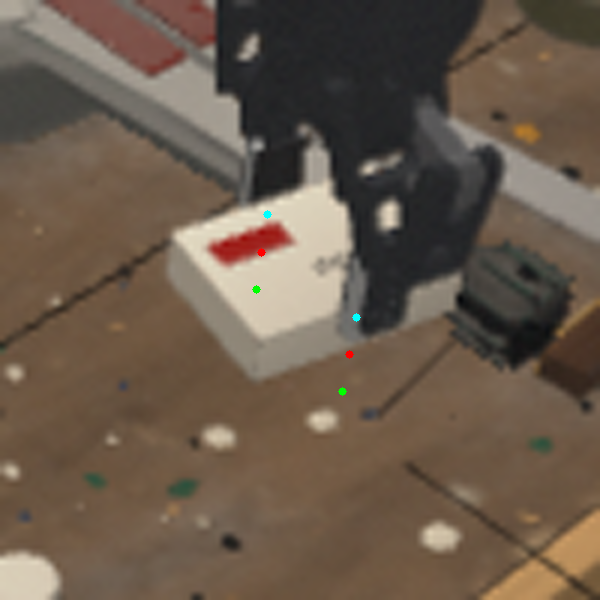

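Card is level and held. Turning, then crossing to the blue tray.

Request:
drive_tool(commands=[{"x":0,"y":0,"z":0,"roll":-0.98},{"x":0,"y":0,"z":0,"roll":-0.98},{"x":0,"y":0,"z":0,"roll":-0.98},{"x":0,"y":0,"z":0,"roll":-0.98},{"x":0,"y":0,"z":0,"roll":-0.98},{"x":0,"y":0,"z":0,"roll":-0.98},{"x":0,"y":0,"z":0,"roll":-0.98},{"x":0,"y":0,"z":0,"roll":-0.98},{"x":0,"y":0,"z":0,"roll":-0.98},{"x":0,"y":0,"z":0,"roll":-0.98},{"x":0,"y":0,"z":0,"roll":-0.98},{"x":0,"y":0,"z":0,"roll":-0.98}])

```text
t: 33.35
tcp_pos: [0.4192, 0.091, 0.125]
orientation: [-0.001, 0.88, 0.474, -0.001]
ft_force: [0.7, -0.2, -0.5]
gripper_width: 0.0582
```

Request:
drive_tool(commands=[{"x":0,"y":0,"z":0,"roll":-0.98},{"x":0,"y":0,"z":0,"roll":-0.98},{"x":0,"y":0,"z":0,"roll":-0.98},{"x":0,"y":0,"z":0,"roll":-0.98},{"x":0,"y":0,"z":0,"roll":-0.14},{"x":0.4,"y":-0.06,"z":0,"roll":0},{"x":0.6,"y":-0.09,"z":0,"roll":0},{"x":0.7,"y":-0.11,"z":0,"roll":0},{"x":0.7,"y":-0.11,"z":0,"roll":0},{"x":0.7,"y":-0.11,"z":0,"roll":0},{"x":0.7,"y":-0.11,"z":0,"roll":0},{"x":0.6,"y":-0.09,"z":0,"roll":0}])

```text
t: 34.55
tcp_pos: [0.4214, 0.3152, 0.1254]
orientation: [-0.0, 0.763, 0.647, -0.001]
ft_force: [0.4, -0.1, -0.3]
gripper_width: 0.0587
```

Request:
drive_tool(commands=[{"x":0.5,"y":-0.07,"z":0,"roll":0},{"x":0.25,"y":-0.04,"z":0,"roll":0},{"x":0,"y":0,"z":0,"roll":0},{"x":0,"y":0,"z":0,"roll":0}])

```text
t: 34.95
tcp_pos: [0.4223, 0.3507, 0.1257]
orientation: [0.0, 0.762, 0.647, -0.001]
ft_force: [-0.1, 0.1, -0.6]
gripper_width: 0.0585
```

```bash
python3 go.py .424 .354 .03 80.8; python3 tipv.py s29
```

```text
t 34.95 p [422.3 350.7 125.7] yaw 80.68 tilt z [-0.001 -0.001 -1.   ] w 58.5 F [-0.1  0.1 -0.6] q [ 0.56  0.4  -0.24  0.93 -0.    0.72]
shift units at present yaw [0.072 0.025 1.914]
shift units at target yaw [0.07  0.023 1.915] roll units -0.019
[0.42229336 0.3507402  0.12572911] 0.05851863714181204
```

View pics/s29_c.png

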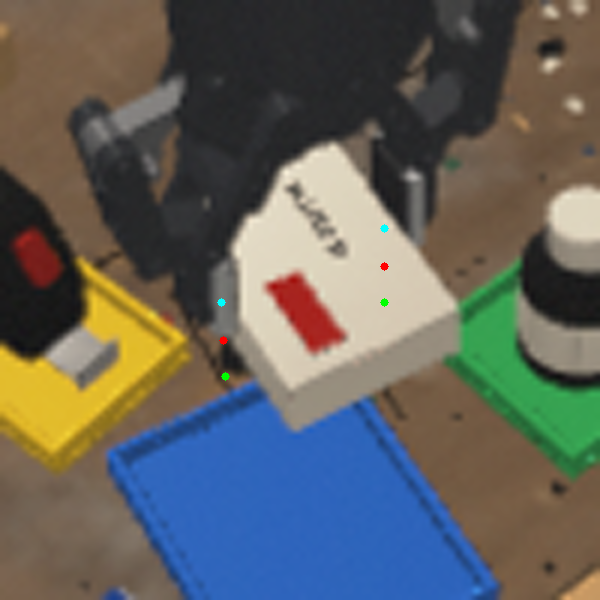

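Request:
drive_tool(commands=[{"x":0.06,"y":0.02,"z":0.2,"roll":0},{"x":0,"y":0,"z":0.4,"roll":0},{"x":0,"y":0,"z":0.4,"roll":0},{"x":0,"y":0,"z":0.4,"roll":0},{"x":0,"y":0,"z":0.3,"roll":0},{"x":0,"y":0,"z":0.3,"roll":0},{"x":0,"y":0,"z":0.1,"roll":0},{"x":0,"y":0,"z":0,"roll":0},{"x":0,"y":0,"z":0,"roll":0}])

```text
t: 35.9
tcp_pos: [0.4245, 0.3543, 0.0217]
orientation: [0.0, 0.762, 0.647, 0.0]
ft_force: [-0.1, -0.3, -0.4]
gripper_width: 0.0582
```

```bash
python3 go.py .424 .354 -.004 80.8; python3 tipv.py s30
```

```text
t 35.90 p [424.5 354.3  21.7] yaw 80.70 tilt z [ 0.  0. -1.] w 58.2 F [-0.1 -0.3 -0.4] q [ 0.56  0.53 -0.35  0.69  0.    0.73]
shift units at present yaw [-0.008 -0.01   0.514]
shift units at target yaw [-0.008 -0.01   0.514] roll units -0.017
[0.42453851 0.35432036 0.02171707] 0.05824750162519892
```

View pics/s30_c.png

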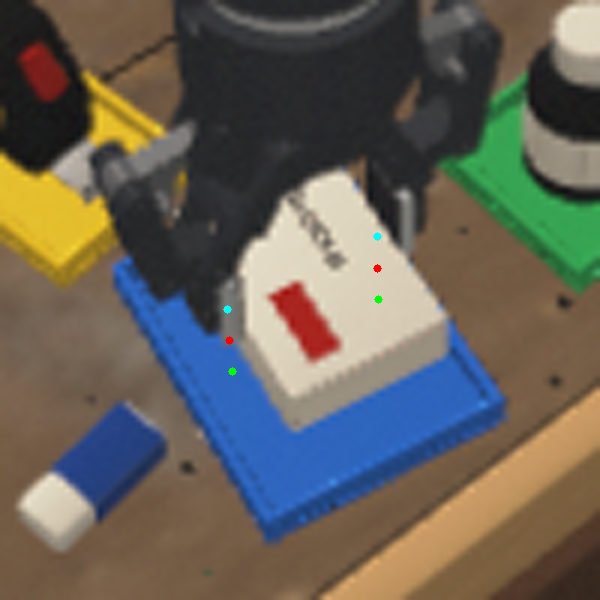

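Well aligned over the blue tray. Lowering in small steps.

Request:
drive_tool(commands=[{"x":-0.01,"y":-0.01,"z":0.12,"roll":0},{"x":0,"y":0,"z":0.12,"roll":0},{"x":0,"y":0,"z":0.08,"roll":0},{"x":0,"y":0,"z":0,"roll":0},{"x":0,"y":0,"z":0,"roll":0}])

```text
t: 36.45
tcp_pos: [0.4235, 0.3539, 0.0052]
orientation: [-0.0, 0.762, 0.648, -0.0]
ft_force: [0.4, -0.4, -0.7]
gripper_width: 0.0584
```

Request:
drive_tool(commands=[{"x":0,"y":0,"z":0.06,"roll":0},{"x":0,"y":0,"z":0,"roll":0}])

```text
t: 36.65
tcp_pos: [0.4235, 0.3539, 0.0021]
orientation: [-0.0, 0.762, 0.648, -0.0]
ft_force: [0.1, 0.1, -0.6]
gripper_width: 0.0581
```

Request:
drive_tool(commands=[{"x":0,"y":0,"z":0.05,"roll":0},{"x":0,"y":0,"z":0,"roll":0}])

```text
t: 36.85
tcp_pos: [0.4234, 0.3539, -0.0004]
orientation: [-0.0, 0.762, 0.648, -0.0]
ft_force: [0.1, 0.3, -0.8]
gripper_width: 0.0585
```

Request:
drive_tool(commands=[{"x":0,"y":0,"z":0.03,"roll":0},{"x":0,"y":0,"z":0,"roll":0}])

```text
t: 37.05
tcp_pos: [0.4235, 0.3539, -0.0018]
orientation: [0.0, 0.762, 0.648, -0.0]
ft_force: [0.3, 0.0, -0.3]
gripper_width: 0.0582
```

```bash
python3 go.py .424 .354 -.004 80.8; python3 tipv.py s31
```

```text
t 37.05 p [423.5 353.9  -1.8] yaw 80.72 tilt z [-0. -0. -1.] w 58.2 F [ 0.3  0.  -0.3] q [ 0.56  0.56 -0.38  0.63 -0.    0.73]
shift units at present yaw [0.003 0.01  0.043]
shift units at target yaw [0.003 0.01  0.043] roll units -0.013
[ 0.42350307  0.35394043 -0.00183349] 0.058174974773406336
```

View pics/s31_c.png

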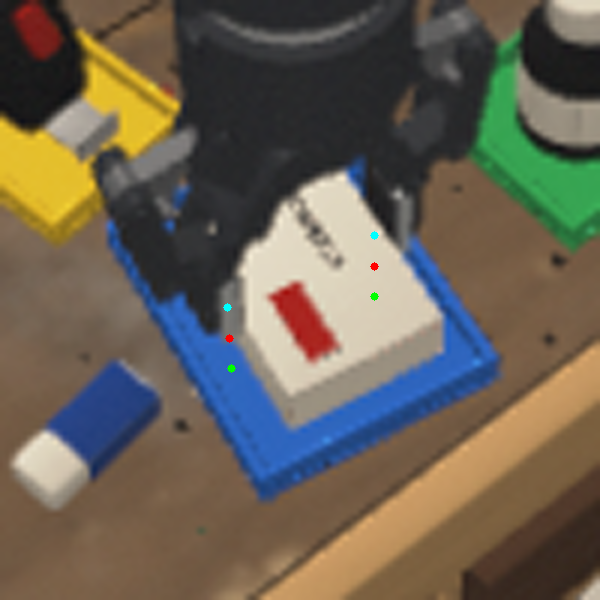

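Request:
drive_tool(commands=[{"x":0,"y":0,"z":0.03,"roll":0},{"x":0,"y":0,"z":0,"roll":0}])

```text
t: 37.3
tcp_pos: [0.4235, 0.3539, -0.0034]
orientation: [-0.0, 0.762, 0.648, -0.0]
ft_force: [0.8, -0.5, -1.0]
gripper_width: 0.0584
```

Request:
drive_tool(commands=[{"x":0,"y":0,"z":0.02,"roll":0},{"x":0,"y":0,"z":0,"roll":0}])

```text
t: 37.5
tcp_pos: [0.4237, 0.354, -0.004]
orientation: [0.0, 0.762, 0.648, 0.0]
ft_force: [-0.5, -0.4, 3.3]
gripper_width: 0.0585
```

It touched at −4.0 mm, as expected. I'll open only slightly first so the fingers don't push the tray wall.

Request:
drive_tool(commands=[{"x":0,"y":0,"z":0,"roll":0},{"x":0,"y":0,"z":0,"roll":0},{"x":0,"y":0,"z":0,"roll":0}], claw=63)

```text
t: 37.8
tcp_pos: [0.4236, 0.354, -0.0042]
orientation: [0.0, 0.762, 0.648, 0.0]
ft_force: [-0.1, -0.7, -0.7]
gripper_width: 0.0628
```

Request:
drive_tool(commands=[{"x":0,"y":0,"z":-0.04,"roll":0},{"x":0,"y":0,"z":-0.1,"roll":0},{"x":0,"y":0,"z":-0.2,"roll":0},{"x":0,"y":0,"z":0,"roll":0}])

```text
t: 38.2
tcp_pos: [0.4246, 0.3546, 0.0144]
orientation: [0.0, 0.762, 0.648, 0.001]
ft_force: [0.8, 0.5, 0.5]
gripper_width: 0.0627
```

```bash
python3 go.py; python3 tipv.py s32
```

```text
t 38.20 p [424.6 354.6  14.4] yaw 80.73 tilt z [ 0.002  0.001 -1.   ] w 62.7 F [0.8 0.5 0.5] q [ 0.56  0.54 -0.36  0.67  0.    0.73]
[0.42457478 0.35462156 0.01442374] 0.06268860649954448
```

View pics/s32_c.png

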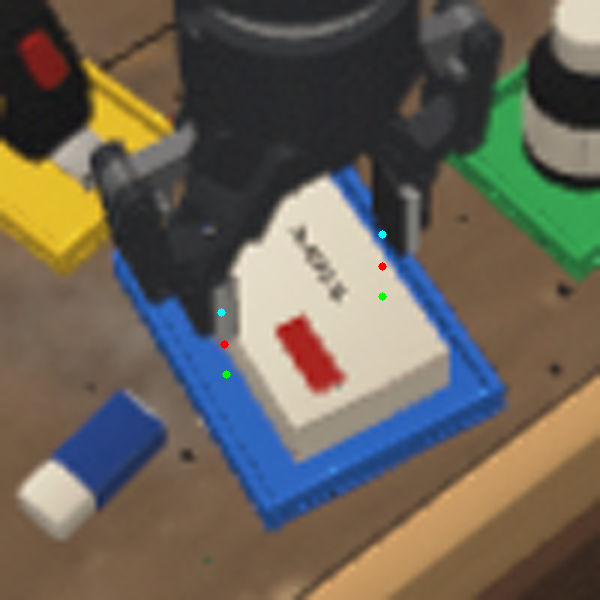

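The card stayed down in the blue tray. Rising and backing off to see everything with the top camera: at yaw 80.7, back (−x) and to the right (−y).

Request:
drive_tool(commands=[{"x":0,"y":0,"z":-0.3,"roll":0},{"x":0,"y":0,"z":-0.5,"roll":0},{"x":0,"y":0,"z":-0.6,"roll":0},{"x":0,"y":0,"z":-0.6,"roll":0},{"x":0,"y":0,"z":-0.6,"roll":0},{"x":0,"y":0,"z":-0.4,"roll":0},{"x":-0.4,"y":-0.2,"z":0,"roll":0},{"x":-0.6,"y":-0.3,"z":0,"roll":0},{"x":-0.6,"y":-0.3,"z":0,"roll":0},{"x":-0.6,"y":-0.3,"z":0,"roll":0},{"x":-0.6,"y":-0.3,"z":0,"roll":0},{"x":-0.6,"y":-0.1,"z":0,"roll":0}])

```text
t: 39.45
tcp_pos: [0.3204, 0.1973, 0.1627]
orientation: [-0.0, 0.762, 0.648, -0.0]
ft_force: [0.2, 0.1, 0.3]
gripper_width: 0.0628
```

Request:
drive_tool(commands=[{"x":-0.6,"y":0,"z":0,"roll":0},{"x":-0.6,"y":0,"z":0,"roll":0},{"x":-0.6,"y":0,"z":0,"roll":0},{"x":-0.6,"y":0,"z":0,"roll":0},{"x":-0.3,"y":0,"z":0,"roll":0},{"x":0,"y":0,"z":0,"roll":0}])

```text
t: 40.05
tcp_pos: [0.3002, 0.0638, 0.1629]
orientation: [0.0, 0.763, 0.647, 0.0]
ft_force: [1.2, -0.2, -0.2]
gripper_width: 0.063
```

```bash
python3 go.py; python3 - <<'E'
from h import *
im,d=grab('top','t33'); c=im[160:300,170:400]; cv2.imwrite('pics/t33c.png',cv2.resize(c,None,fx=3.4,fy=3.4,interpolation=cv2.INTER_CUBIC)[:,:,::-1])
im2,d2=grab('scene','s33'); c=im2[230:400,180:420]; cv2.imwrite('pics/s33c.png',cv2.resize(c,None,fx=3.2,fy=3.2,interpolation=cv2.INTER_CUBIC)[:,:,::-1])
W=cloud('top',d)
def rep(n,b,lo,hi):
    u0,v0,u1,v1=b; Q=W[v0:v1,u0:u1].reshape(-1,3); Q=Q[(Q[:,2]>lo)&(Q[:,2]<hi)]
    r=cv2.minAreaRect((Q[:,:2]*1000).astype(np.float32)); print(n,np.round(r[0],1),np.round(r[1],1),round(r[2],1),'z98 %.1f'%(np.percentile(Q[:,2],98)*1000),'zmed %.1f'%(np.median(Q[:,2])*1000))
rep('tape>30',(235,175,285,240),.03,.1); rep('card>19',(246,235,295,295),.0195,.04); rep('ink>30',(295,235,345,285),.03,.1); rep('cap',(295,235,345,285),.068,.1)
E
```

```text
t 40.05 p [300.2  63.8 162.9] yaw 80.56 tilt z [ 0. -0. -1.] w 63.0 F [ 1.2 -0.2 -0.2] q [-0.03 -0.09 -0.74  0.92 -0.    0.13]
tape>30 [574.9 381.3] [72.  34.9] 9.7 z98 70.1 zmed 60.1
card>19 [421.  355.2] [88.7 88.3] 81.4 z98 32.5 zmed 26.5
ink>30 [421.4 226.1] [42.4 44.4] 44.1 z98 83.7 zmed 58.7
cap [422.1 226.1] [24.5 24.4] 89.1 z98 85.1 zmed 79.6
```

View pics/t33c.png

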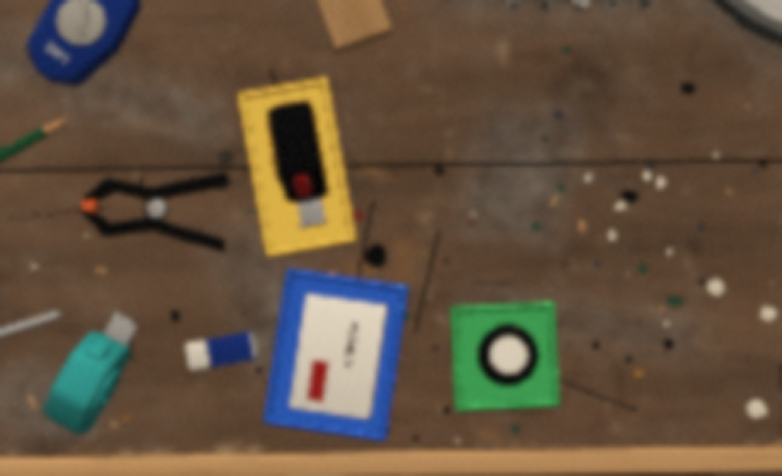

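View pics/s33c.png

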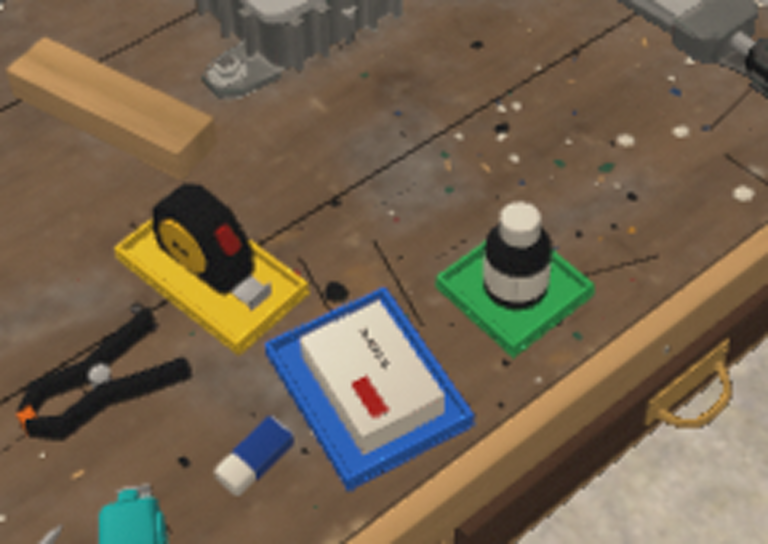

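Both views show all three pieces well inside their trays. The tape is at 9.7° against the tray's 9.6°, the bottle's cap top is at 79.6 mm (75 + 4 mm floor), and the card top is at 26.5 mm (22 + 4). The eraser and clamp have not moved, and the arm is clear. Handing in.

```bash
python3 -c "
from bench import *
print(hand_in(), observe()['t'])"
```

```text
the job is handed in; nothing more can be done
the job is handed in; nothing more can be done
```

The kit is put away in the order you gave: tape measure in the yellow tray, ink bottle in the green, card box in the blue. I handed it in about 40 s into the 86 s allowed, with the robot touching nothing.

**Last checks:**
- Both cameras show each piece inside its rim, the right way up, on the tray floor and let go.
- The tape is at 9.7° against its tray's 9.6°. The box looks parallel to its tray, but my depth fit for the box also picked up the tray rim, so I confirmed that one by eye.
- The measured tops of the bottle (79.6 mm) and box (26.5 mm) fit them resting on the 4 mm tray floors.
- The eraser and clamp look unmoved, and I kept clear of the saw.

**What failed or disagreed:**
- **Fingertip height:** the tips measured about 15–20 mm behind the reported TCP, not 19 mm ahead of it as `tip_extent` says. I set heights by camera and contact instead.
- **First box grasp:** the fingers slid over the top and pressed on it with about 46 N. This was the fingertips, not the gripper body. I lifted at once; the box had not moved, and the second grasp held.
- **Tape:** I gripped it twice, the second time higher, so the fingers would clear the tray rim.
- **Bottle grip:** the gripper read about 42.5 mm on the bottle, whose body is listed at 46 mm. It stayed upright and did not slip.

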